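# Set out hub axles under the inspection lamp

## Robot

A 6-joint arm with a two-finger parallel gripper is mounted at the origin on the work surface. World frame = base frame: x ahead of the robot, y to its left, z up, the work surface at z = 0. Lengths are in m, angles in degrees, forces in N, time in s.
With the tool pointing down it reaches from about 0.25 to 0.725 m from the base axis. Payload 9.7 kg.
Tool frame: the origin (TCP) lies on the centre line of the jaws, within the pads' length; the fingertips stand 22 mm ahead of it and the grasp point (between the pads) lies 3 mm ahead of it; z points along the fingers, y is the direction in which the jaws open and shut (so a half turn about z gives the same grasp; the last joint's range is limited). The gripper opens to 85 mm and grips with 20 to 120 N. Pads are 22 mm wide; open, the fingers measure 114 mm over their backs; the gripper's body (76 mm by 85 mm) begins 54 mm behind the grasp point. The pads swing forward as they close: fully open they stand 13 mm farther back than shut.
Start: joints at [-74.026, 4.979, 10.078, 95.1, 0, 90], TCP at [0.151, -0.529, 0.219] pointing down, gripper open.
Joint ranges: [-179.16, 179.16], [-48.56, 103.87], [-65.8, 70.77], [-126.05, 130.52], [-82.76, 87.17], [-180, 180]. Speed limits (degrees/s): [127.2, 127.2, 147.25, 180, 180, 180].

## Interface

Orientations are given as [roll, pitch, yaw] about the fixed x, y, z axes, in that order (R = Rz(yaw) Ry(pitch) Rx(roll)).
In Python, from workcell import monitor, eyes, job gives the robot as it stands. The module is installed in compiled form; this text tells all that it offers.
- The arm moves only by the tool drive_tool, never from a script. Its argument "plan" is a list of rows, each a list of 3 entries, a list of its own where there are three numbers: the opening, from 0 (shut) to 1 (fully open), then the shift along the world's x, y, z in m, then the turn about the world's z in degrees. In form: [[gripper, [x, y, z], yaw], ...]. A call has 1 to 10 rows; each row shifts and turns the commanded pose from where the row before left it; what a row does not reach is not made up. A row lasts 1/8 s, in which the tool goes at most 62.5 mm and 10.7 degrees, less where a joint would pass 70% of its speed; a pose out of reach is approached as far as the arm can. A call is refused whole if a number of a shift passes 0.0625 or a number of a turn 10.7, either way. A call with a gripper value outside its range is refused whole. The fingers move at their own pace and stop on an object; "grip_force" is the grip in N (left out, the last holds). Time passes only in rows, so rows that do not move let the fingers close. It gives the time, the measured TCP pose, the force and the opening at its end, in the units of the state.
- monitor.get_obs(): the state, without advancing time (a new reading comes with each control period).
- eyes.camera(name): name is "scene" or "top" or "wrist"; returns (picture, depth): 480x640x3 uint8, red, green, blue; 480x640 float32, m along the optical axis (not along the pixel's ray), 0 where there is no reading.
- eyes.camera_params(name): a dict with "fx", "fy", "cx", "cy" (pixels), "extrinsics" (4x4, takes a point from world to camera coordinates); the wrist camera has in their place "mount" (4x4, takes a point from camera to tool coordinates, whose origin is the TCP and whose axes are the flange's). Camera axes: x right, y down, z forward; pixel columns grow to the right and rows downward; lengths in m; the calibration is good to about 2 mm. A picture is of the moment at which its call begins: read the wrist's pose just before it. camera_params takes no time and is no camera call.
- job.job_done(): hands the job in, once; it reports no verdict.
The state is a dict: "time": time; "q": joint angles; "qd": joint speeds; "joint_efforts": joint torques, N m; "ee_pos": TCP position; "tcp_rot": TCP orientation; "wrist_force": force on the tool from outside, world axes, zero at the start; "torque": the same for the moment, N m; "opening": finger opening in m.
Only numpy, scipy, OpenCV 4.12 (cv2) and the standard library are available. Lean on these libraries where they do the work, as an engineer would, in place of code of your own. Each camera call takes 0.05 s, during which the arm holds its last target.

## Task

Open the length stop of the axle rack: lift its tab out of the notch, shift the stop outward, away from the clips, to the last notch and let the tab drop fully in. Press every loose axle down into a clip of its own, past the sprung jaws until it is right home; then lift the tab again, bring the stop back in by one notch, to the middle one, and drop it fully in. Last, pull the lamp knob out until the lamp switches on and let it spring back, and leave the other things lying where they are.

Things in the scene. Friction and masses are not known exactly. Their poses are not given: they have to be found in the camera images.
- rack: Grey axle rack fixed on the ledge: base plate from x -130 to +122, y -120 to +180, 10 mm thick. Origin on the ledge under the middle of the clips; x = along clipped axles, away from the robot; z up. Cross walls 8 mm thick at x +-45 carry 4 clips at y -84, -28, +28, +84 mm. Lamp bar 50 mm high on the +x side (face at x +96), length stop on the -x side, its rail on the +y edge (y +150).
- clip1 (a point): Seat of clip 1 (rack y -84 mm): where an axle's middle lies when right home, 45 mm above the ledge; axes as the rack's. This and the other clips are open at the top; at each cross wall a fixed prong on the -y side and, just inside (x +-37 mm), a black sprung jaw on the +y side; mouth 30 mm wide, tops 76 mm above the ledge.
- clip2 (a point): Seat of clip 2 (rack y -28 mm): where an axle's middle lies when right home, 45 mm above the ledge; axes as the rack's. An axle let down level meets the jaws about 10 mm above the seat; about 10 N more, pressed at its middle, pushes them aside and they spring back over it.
- clip3 (a point): Seat of clip 3 (rack y +28 mm): where an axle's middle lies when right home, 45 mm above the ledge; axes as the rack's. Between the walls (x within +-30 mm) fingers have free room down to 26 mm above the ledge.
- clip4 (a point): Seat of clip 4 (rack y +84 mm): where an axle's middle lies when right home, 45 mm above the ledge; axes as the rack's. The last clip, next to the stop's rail.
- stop (a joint): Length stop: aluminium carriage on the toothed rail, with a cross bar (40 to 56 mm high) before the axle ends. Travel in m towards rack -x, away from the clips: 0 = first notch (as found, bar face at rack x -68, too near for these axles), 0.024 = middle notch (bar at -92), 0.048 = last (bar at -116). 1 N friction when the tab is lifted, else locked. Notches 10 mm wide, tongue 7 mm with a round foot.
- stop_tab (a joint): Lift of the stop's tab in m: 0 = fully down, tongue in a notch; up to 0.025. Above 0.012 the tongue clears the teeth. A spring of 2.4 to 4 N draws it down; let down between notches it stays up on a tooth at about 0.012.
- tab_grip (a point): Middle of the tab's upright steel grip plate: 30 mm along x, 10 mm thick along y, 38 mm high; 66 mm above the ledge when down, 18 mm below the plate's top edge. The carriage under it ends 47 mm above the ledge. Pinch it from above across its thickness; 35 mm free on both sides. It rises and travels with the tab. Axes as the rack's.
- lamp_knob (a joint): Pull of the lamp knob in m along its axis: 0 at rest, 0.016 fully out; the lamp switches on when it is pulled beyond 0.010 (0.2 s is enough). A spring (1.7 N at rest, 6 N out) draws it back when let go.
- knob_grip (a point): Middle of the lamp knob's round black head, 28 mm in diameter, 22 mm long, on a 12 mm stem, on the sloping top of a grey switch box (104 x 96 mm, to 90 mm high). z = knob axis, outward, leaning 0.40 rad from vertical to the box's front; y level. This point is 28 mm out from the sloping face, 10 mm below the head's end, about 95 mm above the ledge.
- axle1_mid (a point): Middle of a loose steel hub axle: round bar 14 mm in diameter, 170 mm long, about 0.26 kg, two square nuts (22 mm across flats, 12 mm long) fixed 60 mm either side of the middle; x = along the bar (both ways round alike). It starts on its nuts on a 2 mm cardboard sheet, axis 13 mm above the ledge. All axles are alike; three or four are there.
- axle2_mid (a point): Middle of a loose steel hub axle: round bar 14 mm in diameter, 170 mm long, about 0.26 kg, two square nuts (22 mm across flats, 12 mm long) fixed 60 mm either side of the middle; x = along the bar (both ways round alike). It starts on its nuts on a 2 mm cardboard sheet, axis 13 mm above the ledge. All axles are alike; three or four are there.
- axle3_mid (a point): Middle of a loose steel hub axle: round bar 14 mm in diameter, 170 mm long, about 0.26 kg, two square nuts (22 mm across flats, 12 mm long) fixed 60 mm either side of the middle; x = along the bar (both ways round alike). It starts on its nuts on a 2 mm cardboard sheet, axis 13 mm above the ledge. All axles are alike; three or four are there.
- axle4_mid (a point): Middle of a loose steel hub axle: round bar 14 mm in diameter, 170 mm long, about 0.26 kg, two square nuts (22 mm across flats, 12 mm long) fixed 60 mm either side of the middle; x = along the bar (both ways round alike). It starts on its nuts on a 2 mm cardboard sheet, axis 13 mm above the ledge. All axles are alike; three or four are there.
- crank_arm: Bystander: aluminium crank arm 200 mm long, 22 mm high; origin at the middle of its underside, x along it. Not to be shifted.
- pedal: Bystander: black nylon pedal 95 x 65 x 26 mm; origin at the middle of its underside. Not to be shifted.
- hinge_bracket: Bystander: zinc-plated hinge bracket 128 x 54 x 12 mm; origin at the middle of its underside. Not to be shifted.
- ratchet: Bystander: chrome ratchet handle 205 mm long, 30 mm high at the head (+x end); origin on its underside near the middle. Not to be shifted.
- grease_tin: Bystander: small tin, 60 mm in diameter, 55 mm high; origin at the centre of its underside. Not to be shifted.
- spanner: Bystander: steel spanner 170 mm long lying flat; origin at the middle of its underside, x along it. Not to be shifted.
Things that resemble listed ones, but are neither listed nor needed, are in the scene too. Leave any red look-alike of the part that bears axle4_mid alone.

How it is judged:
By the outcome, as a careful person would: the job done as asked, in the order asked, and still so for the second after the job is handed in, with the robot touching nothing.
Of axle1, axle2, axle3, axle4 only 3 to 4 are there at a start; the rules pass over those that are not, and their reading is None.
At some moment in a run one of axle1, axle4 may be knocked a few centimetres aside while the robot is not near it.
Once in a run the grip may slacken for a moment while it holds something.
It also fails if it takes over 208 s, if anything falls off the work surface, if the arm or the gripper's body presses on something with over 40 N, if the wrist force passes 120 N, or if a joint passes its speed limit or range.

## Working session

There is one attempt and no reset: what is moved stays moved. The work goes in short steps, Python scripts to look and compute and a tool call to move; the robot and the scene stay as the last step left them, time stands still between calls to the robot, and variables do not carry over. Pictures are saved under pics/ and viewed, and the job is handed in when it is done.

Besides the shell and the picture viewer there is one more tool, called after "Emit:" by a JSON object that holds its "name" and its "arguments". drive_tool: Moves the arm, as the interface text tells. Its arguments: {"type":"object","properties":{"plan":{"type":"array","items":{"type":"array"}},"grip_force":{"type":"number"}},"required":["plan"]}

```bash
mkdir -p pics; cat > h.py <<'E'
import numpy as np, cv2, sys
from workcell import monitor, eyes, job
def snap(name, fn):
    o=monitor.get_obs()
    p,d=eyes.camera(name)
    cv2.imwrite(f'pics/{fn}.png',p[:,:,::-1]); np.savez(f'pics/{fn}.npz',p=p,d=d,pos=o['ee_pos'],rot=o['tcp_rot'])
    return p,d,o
E
python3 - <<'E'
from h import *
print(monitor.get_obs())
for n in ('scene','top','wrist'):
    snap(n,n+'0'); print(n,eyes.camera_params(n))
E
```

```text
{'time': 0.0, 'q': array([-7.40250072e+01,  5.01177590e+00,  1.00357191e+01,  9.50984064e+01,
       -1.37923038e-03,  8.99994760e+01]), 'qd': array([ 0.08235478,  0.02576357, -0.01816844,  0.02138562, -0.06121189,
        0.06949402]), 'joint_efforts': array([-2.43595105e-04, -5.20380592e+01,  4.64814699e+01,  1.60084834e-02,
        5.98968904e-05,  2.67816830e-06]), 'ee_pos': array([ 0.15130023, -0.52854308,  0.21868791]), 'tcp_rot': array([-1.79925537e+02,  1.37854815e-03,  1.59755186e+01]), 'wrist_force': array([ 0.76641628, -0.33837868,  0.17761751]), 'torque': array([-0.01885327,  0.02190087,  0.0639226 ]), 'opening': 0.08565457821617727}
scene {'fx': 603.9670836962732, 'fy': 603.9670836962732, 'cx': 322.7244734678401, 'cy': 241.16453953015244, 'extrinsics': array([[ 0.16937632,  0.98552299,  0.00749007, -0.11604587],
       [ 0.59260532, -0.09576936, -0.79977945, -0.22324896],
       [-0.78748371,  0.13990236, -0.60024723,  1.81816558],
       [ 0.        ,  0.        ,  0.        ,  1.        ]])}
top {'fx': 584.3616076193845, 'fy': 584.3616076193845, 'cx': 314.90283149048474, 'cy': 238.891460324384, 'extrinsics': array([[ 0.0281603 , -0.99946458, -0.01665957,  0.03531349],
       [-0.9855431 , -0.02497485, -0.16757404,  0.49756482],
       [ 0.16706825,  0.02113766, -0.98571872,  1.38394938],
       [ 0.        ,  0.        ,  0.        ,  1.        ]])}
wrist {'fx': 354.3833222040067, 'fy': 354.3833222040067, 'cx': 317.26423472116505, 'cy': 239.89539484762128, 'mount': array([[-9.37891713e-05, -9.57203073e-01, -2.89417119e-01,
         7.33204932e-02],
       [ 9.99999878e-01, -2.29965535e-04,  4.36513767e-04,
         1.40339741e-04],
       [-4.84388281e-04, -2.89417043e-01,  9.57202978e-01,
        -1.53839395e-01],
       [ 0.00000000e+00,  0.00000000e+00,  0.00000000e+00,
         1.00000000e+00]])}
```

View pics/top0.png

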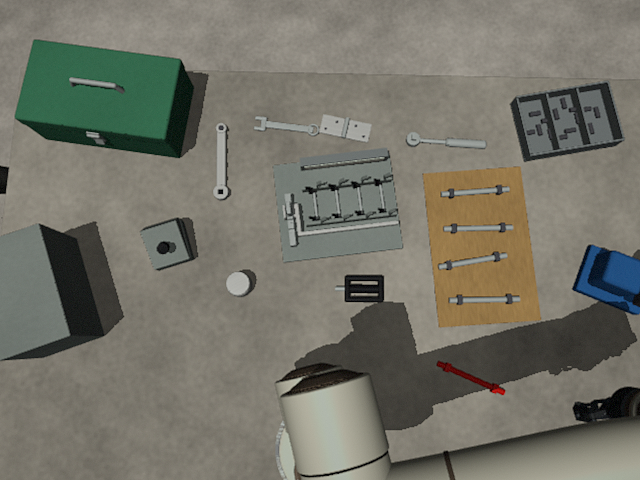

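View pics/scene0.png

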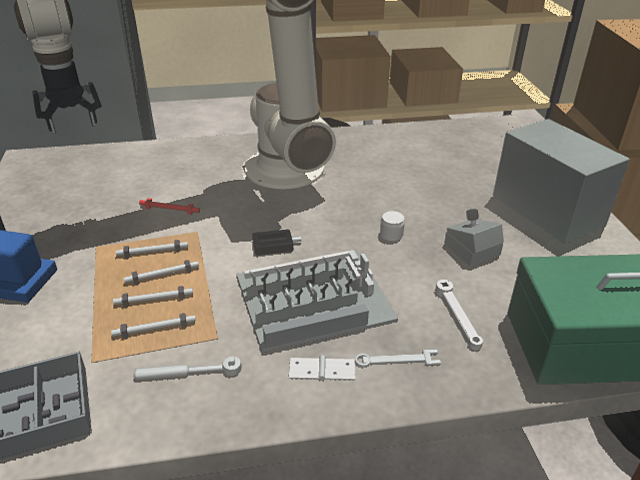

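View pics/wrist0.png

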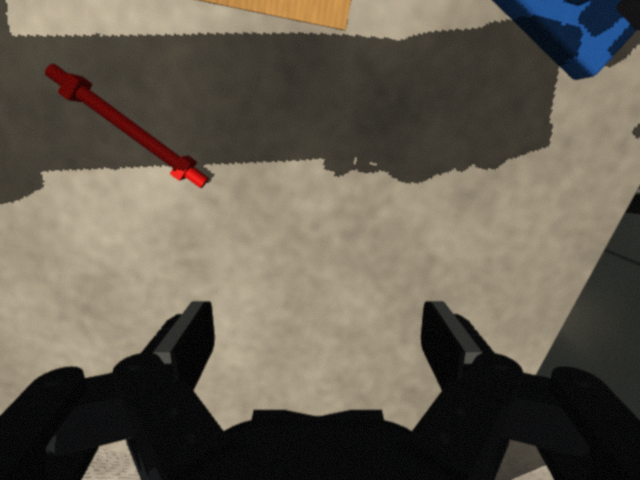

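```bash
python3 - <<'E'
from h import *
p=cv2.imread('pics/top0.png')
cv2.imwrite('pics/z1.png',cv2.resize(p[130:280,260:420],None,fx=4.9,fy=4,interpolation=cv2.INTER_CUBIC)[:600,:800])
cv2.imwrite('pics/z1.png',cv2.resize(p[140:275,265:415],None,fx=4.4,fy=4.4,interpolation=cv2.INTER_CUBIC))
s=cv2.imread('pics/scene0.png')
cv2.imwrite('pics/z2.png',cv2.resize(s[180:360,230:410],None,fx=3.3,fy=3.3,interpolation=cv2.INTER_CUBIC))
cv2.imwrite('pics/z3.png',np.hstack([cv2.resize(p[200:290,125:215],None,fx=4.4,fy=4.4,interpolation=cv2.INTER_CUBIC),cv2.resize(s[190:280,430:520],None,fx=4.4,fy=4.4,interpolation=cv2.INTER_CUBIC)]))
E
```

```text
(no output)
```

View pics/z1.png

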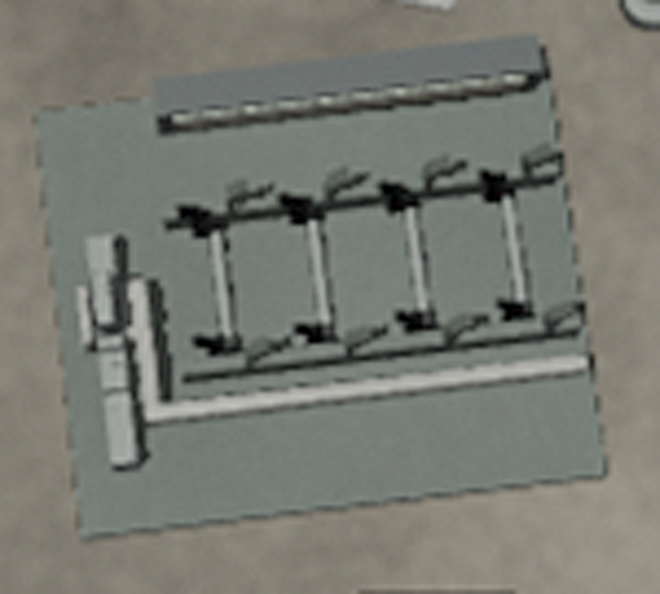

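View pics/z2.png

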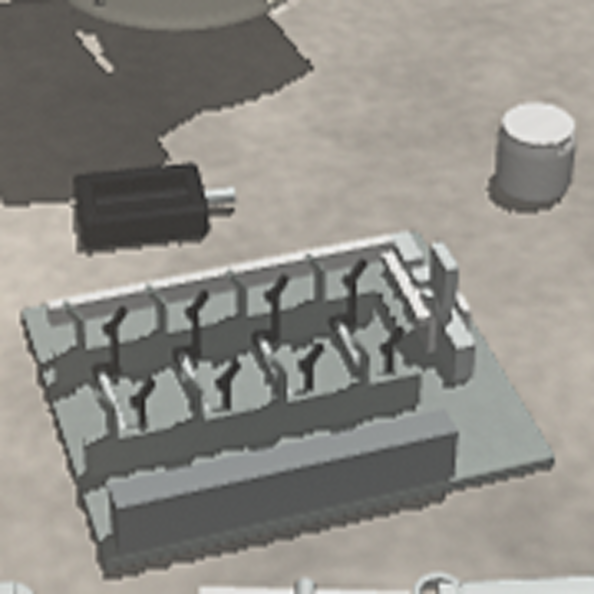

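View pics/z3.png

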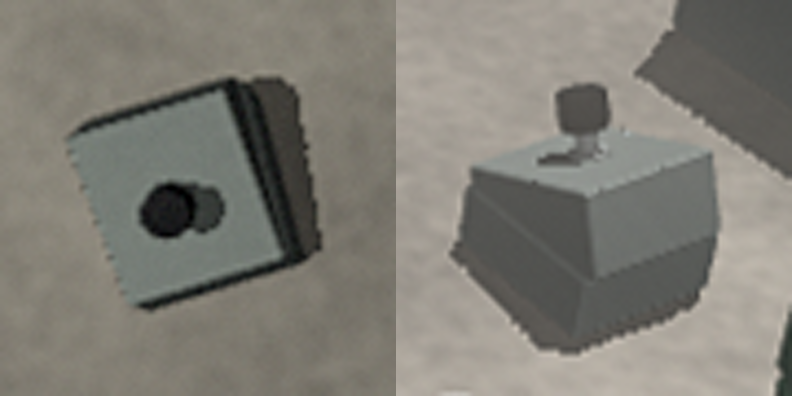

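```bash
cat >> h.py <<'E'
from scipy.spatial.transform import Rotation as R
P={n:eyes.camera_params(n) for n in ('scene','top','wrist')}
def T_wc(name,pos=None,rot=None):
    "camera->world"
    if name!='wrist': return np.linalg.inv(P[name]['extrinsics'])
    T=np.eye(4); T[:3,:3]=R.from_euler('xyz',rot,degrees=True).as_matrix(); T[:3,3]=pos
    return T@P['wrist']['mount']
def ray(name,u,v,pos=None,rot=None):
    c=P[name]; T=T_wc(name,pos,rot)
    d=T[:3,:3]@np.array([(u-c['cx'])/c['fx'],(v-c['cy'])/c['fy'],1.]); return T[:3,3],d
def cast(name,u,v,z,pos=None,rot=None):
    o,d=ray(name,u,v,pos,rot); return o+d*(z-o[2])/d[2]
def proj(name,X,pos=None,rot=None):
    c=P[name]; T=np.linalg.inv(T_wc(name,pos,rot)); x=T[:3,:3]@np.asarray(X)+T[:3,3]
    return np.array([c['fx']*x[0]/x[2]+c['cx'],c['fy']*x[1]/x[2]+c['cy']])
def tri(rays):
    A=np.zeros((3,3));b=np.zeros(3)
    for o,d in rays:
        d=d/np.linalg.norm(d);M=np.eye(3)-np.outer(d,d);A+=M;b+=M@o
    return np.linalg.solve(A,b)
def rackfit(loc,w):
    "2D rigid fit: loc rack xy, w world xy"
    loc=np.array(loc);w=np.array(w);a=loc-loc.mean(0);b=w-w.mean(0)
    th=np.arctan2((a[:,0]*b[:,1]-a[:,1]*b[:,0]).sum(),(a*b).sum())
    c,s=np.cos(th),np.sin(th);Rm=np.array([[c,-s],[s,c]]);t=w.mean(0)-Rm@loc.mean(0)
    return th,t,w-(loc@Rm.T+t)
E
python3 - <<'E'
from h import *
px=[(82,537),(605,472),(38,112)]
W=[cast('top',265+u/4.4,140+v/4.4,.010)[:2] for u,v in px]
L=[(-.13,.18),(-.13,-.12),(.122,.18)]
th,t,r=rackfit(L,W);print(np.rad2deg(th),t,r*1000)
# axles
d=np.load('pics/top0.npz');p=d['p']
# sheet mask: brownish
hsv=cv2.cvtColor(p,cv2.COLOR_RGB2HSV)
m=((hsv[...,0]>8)&(hsv[...,0]<25)&(hsv[...,1]>100)).astype(np.uint8)
m[:, :400]=0;m[:,560:]=0
n,lab,st,ce=cv2.connectedComponentsWithStats(m)
i=1+np.argmax(st[1:,4]);sh=(lab==i).astype(np.uint8)
cs,_=cv2.findContours(sh,cv2.RETR_EXTERNAL,cv2.CHAIN_APPROX_SIMPLE)
hull=cv2.convexHull(np.vstack(cs));full=np.zeros_like(sh);cv2.fillPoly(full,[hull],1)
ob=cv2.morphologyEx(((full==1)&(m==0)).astype(np.uint8),cv2.MORPH_OPEN,np.ones((3,3),np.uint8))
n,lab,st,ce=cv2.connectedComponentsWithStats(ob)
for k in range(1,n):
    if st[k,4]<150: continue
    ys,xs=np.where(lab==k)
    (cx,cy),(w,h),a=cv2.minAreaRect(np.stack([xs,ys],1).astype(np.float32))
    print(st[k],ce[k],(cx,cy),(w,h),a,cast('top',cx,cy,.013))
E
```

```text
8.350038326980549 [ 0.59627297 -0.03365638] [[ 0.16056448 -0.29420453]
 [ 1.23759197  2.39043363]
 [-1.39815645 -2.09622911]]
[441 185  69  13 452] [475.11283186 191.15486726] (474.9662170410156, 190.97024536132812) (9.109122276306152, 68.4352035522461) 86.34777069091797 [ 0.63380377 -0.34979081  0.013     ]
[443 223  71  10 449] [477.94877506 227.74387528] (477.98956298828125, 227.489990234375) (8.079950332641602, 70.06704711914062) 88.83085632324219 [ 0.54044881 -0.35563905  0.013     ]
[438 252  70  18 467] [472.38543897 260.65738758] (472.48529052734375, 260.41558837890625) (9.209588050842285, 70.20704650878906) 80.13418579101562 [ 0.45745299 -0.34061983  0.013     ]
[449 294  72  11 477] [484.29769392 299.278826  ] (484.48004150390625, 299.0003662109375) (9.09817886352539, 71.06578063964844) 88.85424041748047 [ 0.36335078 -0.36811878  0.013     ]
```

Emit:
{"name": "drive_tool", "arguments": {"plan": [[1, [0.041, 0.0225, 0.01], -1], [1, [0.041, 0.0225, 0.01], -1], [1, [0.041, 0.0225, 0.01], -1], [1, [0.041, 0.0225, 0.01], -1], [1, [0.041, 0.0225, 0.01], -1], [1, [0.041, 0.0225, 0.01], -1], [1, [0.041, 0.0225, 0], -1], [1, [0.041, 0.0225, 0], -1], [1, [0, 0, 0], 0], [1, [0, 0, 0], 0]]}}

```text
time: 1.4
ee_pos: [0.4792, -0.3487, 0.2791]
tcp_rot: [-180.0, 0.0, 8.0]
wrist_force: [0.6, 1.3, 0.2]
opening: 0.0855
```

```bash
python3 - <<'E'
from h import *
p,d,o=snap('wrist','w1'); print(o['time'],o['ee_pos'],o['tcp_rot'],np.abs(o['qd']).max())
E
```

```text
1.4 [ 0.47922148 -0.3487057   0.27905498] [-1.79976536e+02  3.79487702e-02  8.00972718e+00] 1.1312286053077516
```

View pics/w1.png

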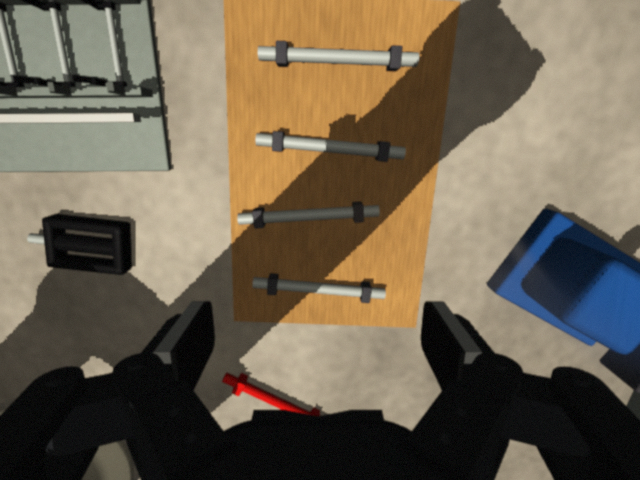

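Emit:
{"name": "drive_tool", "arguments": {"plan": [[1, [0.02, 0.056, 0], 0], [1, [0.02, 0.056, 0], 0], [1, [0.02, 0.056, 0], 0], [1, [0.02, 0.056, 0], 0], [1, [0.02, 0.056, 0], 0], [1, [0.02, 0.056, 0], 0], [1, [0, 0, 0], 0], [1, [0, 0, 0], 0]]}}

```text
time: 2.45
ee_pos: [0.599, -0.0136, 0.2796]
tcp_rot: [180.0, 0.0, 7.9]
wrist_force: [-0.2, -0.9, 0.8]
opening: 0.0852
```

```bash
python3 - <<'E'
from h import *
p,d,o=snap('wrist','w2'); print(o['time'],o['ee_pos'],o['tcp_rot'],np.abs(o['qd']).max())
E
```

```text
2.45 [ 0.5990252  -0.01362055  0.27956841] [1.79983544e+02 2.39607684e-04 7.94558235e+00] 1.359102333033966
```

View pics/w2.png

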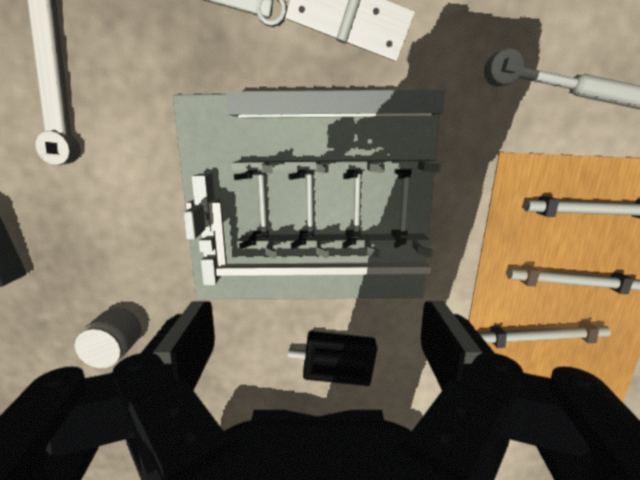

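```bash
python3 - <<'E'
from h import *
p=cv2.imread('pics/w2.png')
z=cv2.resize(p[85:305,165:455],None,fx=2.75,fy=2.7,interpolation=cv2.INTER_CUBIC)
z=(255*(z/255.)**0.6).astype(np.uint8)
cv2.imwrite('pics/z4.png',z)
E
```

```text
(no output)
```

View pics/z4.png

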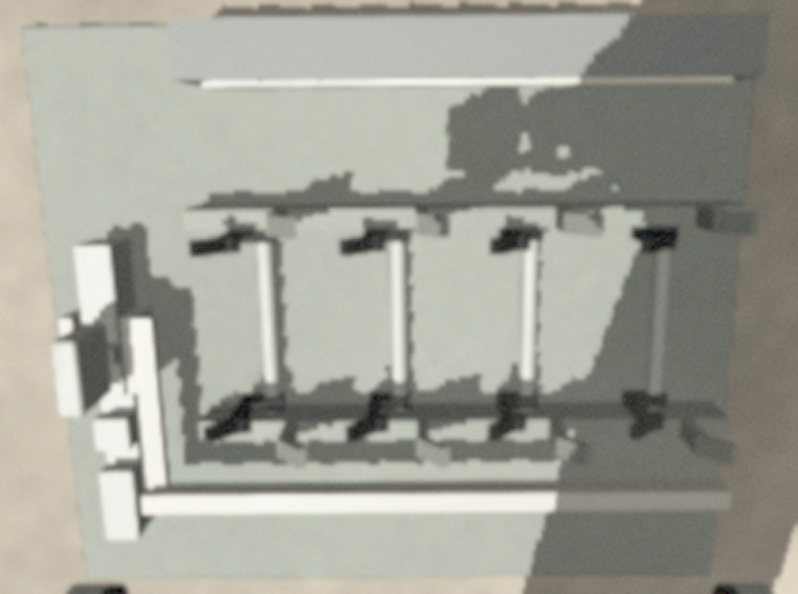

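```bash
python3 - <<'E'
from h import *
o=np.load('pics/w2.npz');pos,rot=o['pos'],o['rot']
px=[(88,578),(712,575),(22,28)]
W=[cast('wrist',165+u/2.75,85+v/2.7,.010,pos,rot)[:2] for u,v in px]
L=[(-.13,.18),(-.13,-.12),(.122,.18)]
th,t,r=rackfit(L,W);print(np.rad2deg(th),t,r*1000)
# check other: tab grip plate top (55..80,340..415) z=.084
c,s=np.cos(th),np.sin(th);Rm=np.array([[c,-s],[s,c]])
for n,u,v,z in [('tab TL',55,342,.084),('tabBL',60,415,.084),('tabTR',75,340,.084),('tabBR',83,412,.084),('bar face in top',153,318,.056),('bar low right',167,485,.056),('lampTL',172,78,.05),('lampTR',755,75,.05)]:
    X=cast('wrist',165+u/2.75,85+v/2.7,z,pos,rot); print(n,(Rm.T@(X[:2]-t))*1000)
d=o['d']
for u,v in [(70,380),(95,280),(120,500),(113,433),(140,400),(400,500),(450,40),(266,300),(470,335),(720,220),(230,215),(240,242)]:
    U=int(165+u/2.75);V=int(85+v/2.7);oo,dd=ray('wrist',U,V,pos,rot);X=oo+dd*d[V,U];print(u,v,(Rm.T@(X[:2]-t))*1000,X[2]*1000)
E
```

```text
8.401580993941987 [ 0.59621033 -0.03488894] [[ 1.3910945  -0.49365295]
 [ 0.23090241  1.22316449]
 [-1.62199691 -0.72951154]]
tab TL [  4.36425152 153.23426978]
tabBL [-23.99798687 154.65620856]
tabTR [  5.06299561 145.83971694]
tabBR [-22.87828086 145.92655922]
bar face in top [  7.81740554 124.37481347]
bar low right [-63.35340591 124.77840423]
lampTL [ 98.40893913 111.00320091]
lampTR [  97.74348824 -105.26302672]
70 380 [ -9.96217073 150.4392929 ] 82.1623468042203
95 280 [ 21.35151472 151.92316735] 38.37074071546659
120 500 [-76.65212295 151.39904502] 38.4463580883076
113 433 [-45.18892891 150.55408861] 38.85386958642661
140 400 [-29.02112973 136.86588152] 44.98587647412899
400 500 [-71.35161744  29.15370814] 54.34354500666893
450 40 [111.77737581   8.50520048] 49.778803269483475
266 300 [ 9.19376884 85.75312169] 23.05003869209915
470 335 [-9.77903982 -1.29814562] 9.543072384089191
720 220 [ 45.74349122 -91.52822138] 64.00899486579992
230 215 [47.07310987 95.78625279] 37.42784923795456
240 242 [34.88565066 94.27238151] 25.332809571695925
```

Emit:
{"name": "drive_tool", "arguments": {"plan": [[0.5, [-0.011, 0.042, -0.03], 0.4], [0.5, [-0.011, 0.042, -0.03], 0], [0.5, [-0.012, 0.0416, -0.04], 0], [0.5, [0, 0, -0.03], 0], [0.5, [0, 0, 0], 0], [0.5, [0, 0, 0], 0]], "grip_force": 60}}

```text
time: 3.25
ee_pos: [0.5682, 0.098, 0.1511]
tcp_rot: [-179.4, -0.1, 9.6]
wrist_force: [-0.4, -0.5, -0.4]
opening: 0.0426
```

```bash
python3 - <<'E'
from h import *
p,d,o=snap('wrist','w3'); print(o['time'],o['ee_pos'],o['tcp_rot'],o['opening'],np.abs(o['qd']).max())
E
```

```text
3.25 [0.5682022  0.09804383 0.15109557] [-1.79409789e+02 -9.66537858e-02  9.55572891e+00] 0.042612718460077026 1.0685452227830163
```

View pics/w3.png

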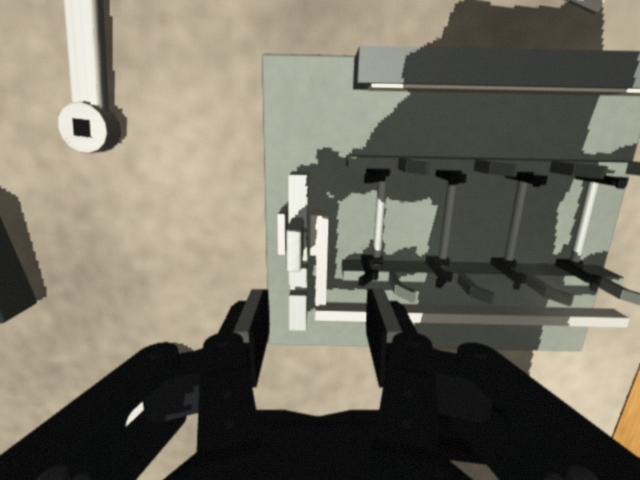

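```bash
python3 - <<'E'
from h import *
o=monitor.get_obs();print(o['ee_pos'],o['tcp_rot'],np.abs(o['qd']).max())
p=cv2.imread('pics/w3.png')
z=cv2.resize(p[160:340,260:340],None,fx=5,fy=3.3,interpolation=cv2.INTER_CUBIC)
z=(255*(z/255.)**1.5).astype(np.uint8)
cv2.imwrite('pics/z5.png',z)
E
```

```text
[0.56847464 0.09828212 0.15135802] [-1.79406276e+02 -1.37066542e-01  9.56959728e+00] 0.33438474388667866
```

View pics/z5.png

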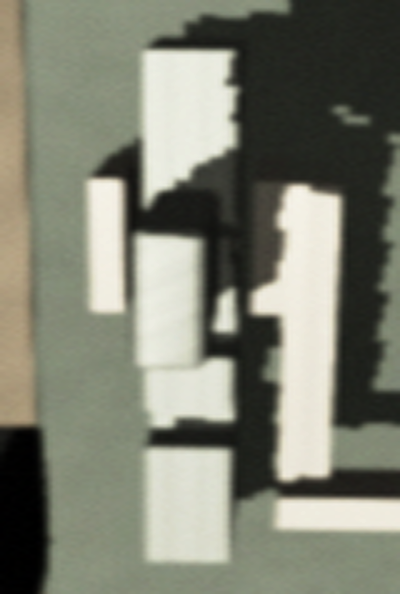

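```bash
python3 - <<'E'
from h import *
o=np.load('pics/w3.npz');pos,rot=o['pos'],o['rot']
th=np.deg2rad(8.4);c,s=np.cos(th),np.sin(th);Rm=np.array([[c,-s],[s,c]]);t=np.array([.5962,-.0349])
W=[cast('wrist',260+u/5,160+v/3.3,.084,pos,rot)[:2] for u,v in [(135,232),(205,232),(135,367),(202,367)]]
for w in W: print(w,Rm.T@(w-t)*1000)
print(np.mean(W,0),Rm.T@(np.mean(W,0)-t)*1000)
E
```

```text
[0.57778429 0.11990381] [  4.39605466 155.8333522 ]
[0.57931125 0.11097557] [  4.60237619 146.7778228 ]
[0.54968341 0.11588306] [-23.99073033 155.96079298]
[0.55120833 0.10703427] [-23.77482624 146.98416963]
[0.56449682 0.11344918] [ -9.69178143 151.3890344 ]
```

Emit:
{"name": "drive_tool", "arguments": {"plan": [[0.5, [-0.004, 0.015, -0.01], -1.2], [0.5, [0, 0, -0.02], 0], [0.5, [0, 0, -0.02], 0], [0.5, [0, 0, -0.015], 0], [0.5, [0, 0, -0.01], 0], [0.5, [0, 0, 0], 0], [0.5, [0, 0, 0], 0]]}}

```text
time: 4.18
ee_pos: [0.5661, 0.1018, 0.0751]
tcp_rot: [-178.8, -0.0, 9.7]
wrist_force: [0.6, 0.4, 0.3]
opening: 0.0428
```

```bash
python3 - <<'E'
from h import *
o=monitor.get_obs();print(o['q'],o['qd'],o['joint_efforts'],o['ee_pos'],o['tcp_rot'],o['torque'])
E
```

```text
[  9.59978227   7.97017603  -2.6156414   79.37312      1.15192282
 179.94277207] [ 0.01978383 -0.15991268  0.23463069  0.08424887 -0.0125457  -0.00969993] [-1.64642179e-02 -5.49825490e+01  4.61633027e+01 -8.37688276e-03
  6.53292309e-02 -1.47028663e-04] [0.5661189  0.10180313 0.07507999] [-1.78848119e+02 -4.22130241e-02  9.65699865e+00] [ 0.01572629 -0.03505063 -0.03884307]
```

Emit:
{"name": "drive_tool", "arguments": {"plan": [[0.5, [0, 0, 0.05], 0], [0.5, [0, 0.004, 0.05], 5], [0.5, [0, 0.004, 0.01], 10.5], [0.5, [0, 0.004, 0], 10.5], [0.5, [0, 0, 0], 10.5], [0.5, [0, 0, 0], 10.5], [0.5, [0, 0, 0], 10.5], [0.5, [0, 0, 0], 10.5], [0.5, [0, 0, 0], 10.5], [0.5, [0, 0, 0], 10.5]]}}

```text
time: 5.42
ee_pos: [0.566, 0.1138, 0.1853]
tcp_rot: [-178.9, 0.0, 99.0]
wrist_force: [-0.4, -0.3, -0.5]
opening: 0.0424
```

Emit:
{"name": "drive_tool", "arguments": {"plan": [[0.5, [0, 0, 0], 10.5], [0.5, [0, 0, 0], 10.5], [0.5, [0, 0, 0], 10.5], [0.5, [0, 0, 0], 10.5], [0.5, [0, 0, 0], 10.5], [0.5, [0, 0, 0], 10.5], [0.5, [0, 0, 0], 10.5], [0.5, [0, 0, 0], 10.5], [0.5, [0, 0, 0], 5.5], [0.5, [0, 0, 0], 0]]}}

```text
time: 6.68
ee_pos: [0.566, 0.1138, 0.1852]
tcp_rot: [-178.9, 0.1, -171.9]
wrist_force: [0.6, -0.6, -0.4]
opening: 0.0424
```

```bash
python3 - <<'E'
from h import *
p,d,o=snap('wrist','w4'); print(o['time'],o['q'],o['ee_pos'],o['tcp_rot'],o['opening'],np.abs(o['qd']).max())
E
```

```text
6.675 [11.95783775  8.1604795   9.75046221 91.58480076 -1.1476783   3.84286585] [0.56597563 0.11378796 0.18518697] [-1.78855249e+02  8.20830213e-02 -1.71884260e+02] 0.04241256884254847 3.0261945969907944
```

View pics/w4.png

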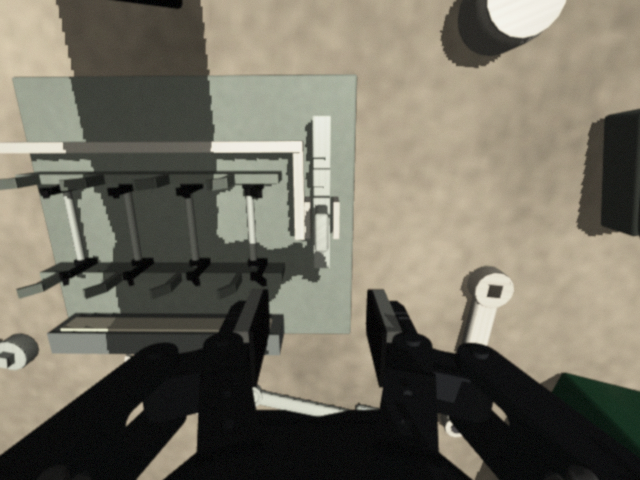

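Emit:
{"name": "drive_tool", "arguments": {"plan": [[0.5, [-0.0015, -0.001, -0.03], 0.3], [0.5, [0, 0, -0.03], 0], [0.5, [0, 0, -0.025], 0], [0.5, [0, 0, -0.015], 0], [0.5, [0, 0, -0.009], 0], [0.5, [0, 0, 0], 0]]}}

```text
time: 7.48
ee_pos: [0.5643, 0.1127, 0.0754]
tcp_rot: [-178.9, 0.0, -171.6]
wrist_force: [-0.2, 0.4, 0.3]
opening: 0.0428
```

Emit:
{"name": "drive_tool", "arguments": {"plan": [[0, [0, 0, 0], 0], [0, [0, 0, 0], 0], [0, [0, 0, 0], 0], [0, [0, 0, 0], 0], [0, [0, 0, 0], 0]]}}

```text
time: 8.1
ee_pos: [0.5643, 0.1127, 0.0754]
tcp_rot: [-178.9, 0.0, -171.5]
wrist_force: [-0.3, -0.1, 0.4]
opening: -0.0002
```

```bash
python3 - <<'E'
from h import *
p,d,o=snap('wrist','w5'); print(o['time'],o['opening'],o['wrist_force'])
snap('scene','s5')
s=cv2.imread('pics/s5.png');cv2.imwrite('pics/z6.png',cv2.resize(s[150:370,220:440],None,fx=2.7,fy=2.7,interpolation=cv2.INTER_CUBIC))
E
```

```text
8.1 -0.00023622688116242964 [-0.32476018 -0.05862722  0.44978833]
```

View pics/w5.png

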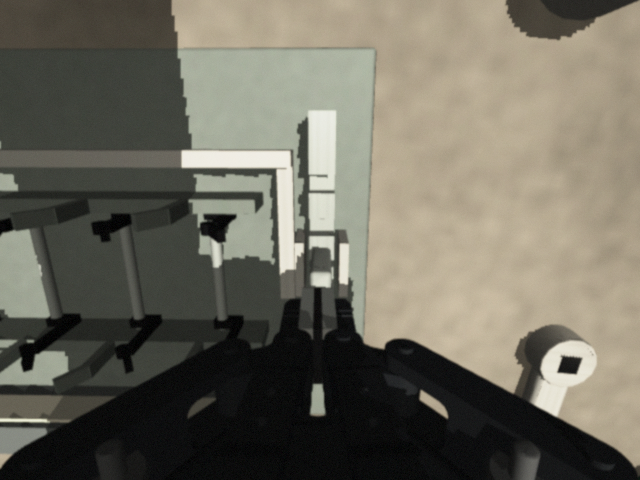

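View pics/z6.png

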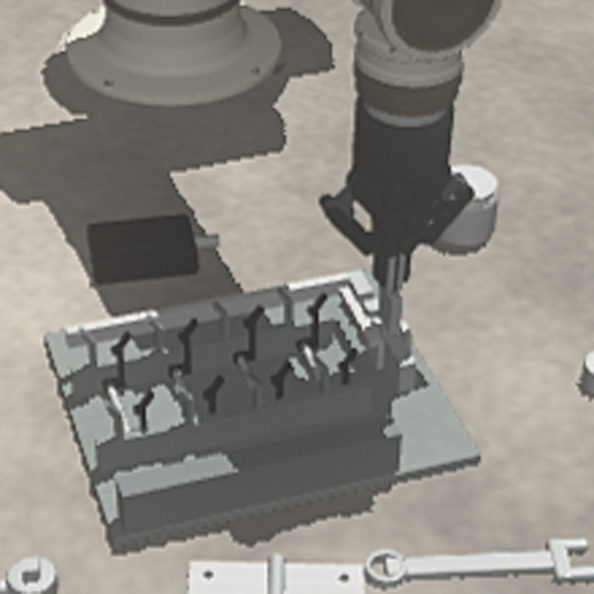

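```bash
python3 - <<'E'
from h import *
p=cv2.imread('pics/w5.png')
z=cv2.resize(p[220:420,250:390],None,fx=4,fy=3,interpolation=cv2.INTER_CUBIC)
z=(255*(z/255.)**0.6).astype(np.uint8)
s=cv2.imread('pics/s5.png');z2=cv2.resize(s[215:315,340:390],(300,600),interpolation=cv2.INTER_CUBIC)
cv2.imwrite('pics/z7.png',np.hstack([cv2.resize(z,(490,600)),z2]))
d=np.load('pics/w5.npz')['d']
for v in range(240,420,12): print(v,np.round(d[v,300:340:4],3))
E
```

```text
240 [0.2   0.203 0.231 0.199 0.199 0.198 0.199 0.197 0.197 0.229]
252 [0.197 0.203 0.233 0.187 0.182 0.183 0.183 0.184 0.2   0.232]
264 [0.199 0.204 0.234 0.167 0.166 0.167 0.166 0.165 0.199 0.234]
276 [0.2   0.206 0.236 0.157 0.157 0.158 0.157 0.157 0.198 0.238]
288 [0.203 0.15  0.149 0.15  0.148 0.149 0.149 0.15  0.15  0.24 ]
300 [0.147 0.139 0.138 0.139 0.138 0.139 0.14  0.14  0.137 0.148]
312 [0.129 0.128 0.128 0.13  0.129 0.129 0.13  0.129 0.129 0.138]
324 [0.121 0.121 0.123 0.122 0.121 0.121 0.121 0.121 0.122 0.122]
336 [0.111 0.112 0.112 0.119 0.118 0.119 0.112 0.112 0.112 0.111]
348 [0.106 0.106 0.106 0.115 0.121 0.121 0.111 0.107 0.106 0.107]
360 [0.101 0.1   0.102 0.112 0.122 0.122 0.111 0.101 0.1   0.101]
372 [0.088 0.095 0.111 0.113 0.124 0.125 0.113 0.101 0.092 0.088]
384 [0.086 0.096 0.113 0.115 0.262 0.263 0.114 0.112 0.093 0.085]
396 [0.087 0.096 0.115 0.265 0.264 0.266 0.115 0.113 0.094 0.085]
408 [0.088 0.096 0.109 0.268 0.268 0.268 0.268 0.111 0.094 0.089]
```

View pics/z7.png

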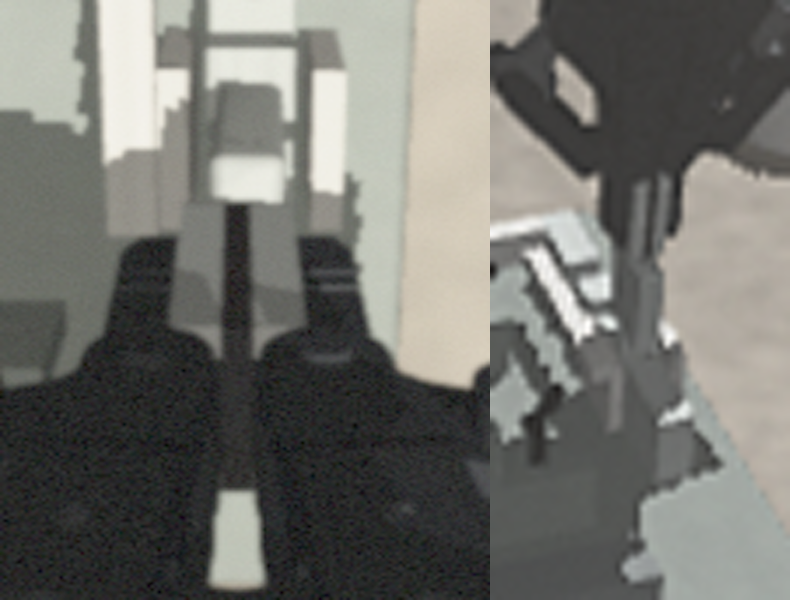

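```bash
python3 - <<'E'
from h import *
def tc(fn,u,v):
    d=np.load(f'pics/{fn}.npz')['d'][v,u];c=P['wrist']
    return np.round((P['wrist']['mount']@np.array([(u-c['cx'])/c['fx']*d,(v-c['cy'])/c['fy']*d,d,1]))[:3]*1000,1),d
for u,v in [(260,294),(250,300),(255,330),(245,350),(375,294),(370,300),(385,320)]: print('w4',u,v,tc('w4',u,v))
for u,v in [(195,305),(205,310),(200,330),(160,340)]: print('w2',u,v,tc('w2',u,v))
for u,v in [(310,290),(318,290),(300,330),(318,320),(325,300)]: print('w5',u,v,tc('w5',u,v))
o=np.load('pics/w5.npz');T=np.eye(4);T[:3,:3]=R.from_euler('xyz',o['rot'],degrees=True).as_matrix();T[:3,3]=o['pos']
for z in (-.054,-.02,0,.022): print(z,proj('scene',(T@[0,0,z,1])[:3]), np.round((T@[0,0,z,1])[:3],4))
E
```

```text
w4 260 294 (array([ 11.6, -23.5, -22.4]), np.float32(0.14403705))
w4 250 300 (array([ 11.6, -26.6, -27.8]), np.float32(0.13888183))
w4 255 330 (array([  9.9, -21.5, -47.1]), np.float32(0.1209401))
w4 245 350 (array([  7.7, -23.4, -55.4]), np.float32(0.11357637))
w4 375 294 (array([ 11.2,  23.3, -21.7]), np.float32(0.14483435))
w4 370 300 (array([  9.4,  21.1, -23.4]), np.float32(0.14371586))
w4 385 320 (array([ 11.4,  23.5, -43. ]), np.float32(0.12430992))
w2 195 305 (array([ 11.4, -46.9, -31.7]), np.float32(0.13521801))
w2 205 310 (array([  9.6, -43.1, -32.2]), np.float32(0.13523684))
w2 200 330 (array([  5.4, -43. , -39.7]), np.float32(0.12930477))
w2 160 340 (array([  6.9, -53.7, -48.5]), np.float32(0.12043643))
w5 310 290 (array([ 11.5,  -3.3, -18.4]), np.float32(0.14788114))
w5 318 290 (array([ 11.8,   0. , -19. ]), np.float32(0.14721489))
w5 300 330 (array([ 12.6,  -5.9, -51.5]), np.float32(0.11585908))
w5 318 320 (array([ 12. ,   0. , -44.1]), np.float32(0.123131104))
w5 325 300 (array([ 11.7,   2.8, -28.2]), np.float32(0.13844042))
-0.054 [365.35464979 239.61765356] [0.5641 0.1138 0.1294]
-0.02 [364.2996477  252.02263327] [0.5642 0.1131 0.0954]
0 [363.69388755 259.14531341] [0.5643 0.1127 0.0754]
0.022 [363.03981611 266.8360498 ] [0.5643 0.1123 0.0534]
```

```bash
python3 - <<'E'
from h import *
d=np.load('pics/s5.npz')['d']
T=T_wc('scene');c=P['scene']
for v in range(232,290,4):
    out=[]
    for u in range(356,376,3):
        z=d[v,u];X=(T@np.array([(u-c['cx'])/c['fx']*z,(v-c['cy'])/c['fy']*z,z,1]))[:3];out.append('%d,%d,%d'%tuple(np.round(X*1000)))
    print(v,out)
d=np.load('pics/w5.npz');o=d;dd=d['d']
print([ (v,np.round(cast('wrist',317,v,.084,o['pos'],o['rot']),4)) for v in (270,287)])
E
```

```text
232 ['361,142,1', '569,97,155', '580,101,163', '584,107,165', '567,118,152', '580,121,160', '582,127,161']
236 ['562,93,140', '564,99,141', '584,101,155', '583,107,154', '564,119,138', '578,122,148', '574,130,145']
240 ['579,89,142', '574,97,137', '579,102,141', '580,109,140', '575,117,136', '577,123,137', '570,131,131']
244 ['579,90,132', '576,97,128', '582,102,132', '574,111,125', '570,119,121', '578,123,127', '413,178,-4']
248 ['425,129,-1', '570,99,113', '573,105,114', '581,110,119', '578,117,117', '572,126,111', '430,173,-2']
252 ['453,122,9', '568,100,100', '571,106,102', '578,111,106', '576,118,104', '565,128,94', '445,170,-3']
256 ['507,109,40', '470,126,9', '570,107,89', '576,112,94', '578,118,95', '460,159,-3', '463,165,-1']
260 ['513,108,33', '488,122,11', '570,107,78', '576,113,83', '575,120,81', '478,154,0', '479,161,0']
264 ['531,104,36', '533,111,37', '566,109,63', '582,111,76', '580,119,73', '490,151,-3', '494,158,0']
268 ['553,99,42', '551,107,40', '569,109,54', '578,113,61', '555,127,40', '509,147,1', '506,155,-3']
272 ['572,95,47', '569,102,43', '570,109,43', '580,113,51', '570,123,41', '520,144,-2', '528,149,3']
276 ['581,93,43', '584,99,45', '572,109,33', '578,114,38', '580,121,39', '580,128,38', '538,147,0']
280 ['567,97,19', '583,100,32', '579,108,28', '595,110,40', '596,117,41', '596,124,40', '562,141,9']
284 ['570,97,9', '585,100,22', '580,108,17', '596,111,30', '606,115,38', '610,121,40', '577,137,10']
288 ['583,94,9', '581,101,6', '582,108,6', '600,110,21', '610,114,29', '609,121,28', '588,134,8']
[(270, array([0.548 , 0.1101, 0.084 ])), (287, array([0.556 , 0.1113, 0.084 ]))]
```

Emit:
{"name": "drive_tool", "arguments": {"plan": [[0.5, [0, 0, 0], 0], [0.5, [0, 0, 0], 0], [0.5, [0, 0, 0], 0], [0.5, [0, 0, -0.01], 0], [0.5, [0, 0, -0.01], 0], [0.5, [0, 0, -0.008], 0], [0.5, [0, 0, -0.005], 0], [0.5, [0, 0, 0], 0]]}}

```text
time: 9.2
ee_pos: [0.564, 0.1127, 0.0419]
tcp_rot: [-178.8, -0.0, -171.5]
wrist_force: [-0.2, 0.1, -0.1]
opening: 0.0424
```

Emit:
{"name": "drive_tool", "arguments": {"plan": [[0, [0, 0, 0], 0], [0, [0, 0, 0], 0], [0, [0, 0, 0], 0], [0, [0, 0, 0], 0]]}}

```text
time: 9.7
ee_pos: [0.5644, 0.1136, 0.0429]
tcp_rot: [-179.0, 0.1, -171.5]
wrist_force: [-0.6, 4.5, 3.7]
opening: 0.0088
```

```bash
python3 - <<'E'
from h import *
p,d,o=snap('wrist','w6'); print(o['time'],o['opening'],o['wrist_force'],o['ee_pos'])
E
```

```text
9.7 0.008776037073880272 [-0.59361352  4.54098946  3.72115942] [0.56439032 0.1136046  0.04290225]
```

View pics/w6.png

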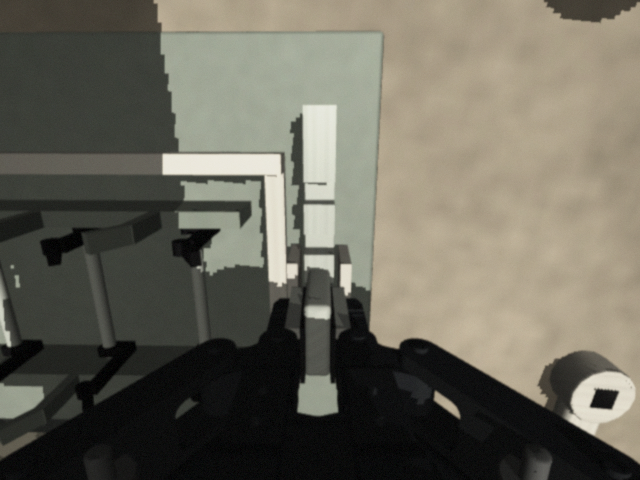

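Emit:
{"name": "drive_tool", "arguments": {"plan": [[0, [0, 0, 0.01], 0], [0, [0, 0, 0.009], 0], [0, [0, 0, 0], 0], [0, [-0.0119, -0.00175, 0], 0], [0, [-0.0119, -0.00175, 0], 0], [0, [-0.0119, -0.00175, 0], 0], [0, [-0.0118, -0.00175, 0], 0], [0, [0, 0, 0], 0], [0, [0, 0, 0], 0]]}}

```text
time: 10.88
ee_pos: [0.516, 0.1064, 0.0608]
tcp_rot: [-179.0, -0.1, -171.5]
wrist_force: [-2.3, 6.2, -4.2]
opening: 0.0089
```

```bash
python3 - <<'E'
from h import *
p,d,o=snap('wrist','w7'); print(o['time'],o['opening'],o['wrist_force'],o['ee_pos'])
E
```

```text
10.875 0.008862991270611097 [-2.27834465  6.17201665 -4.22192026] [0.51596087 0.10642996 0.06079519]
```

View pics/w7.png

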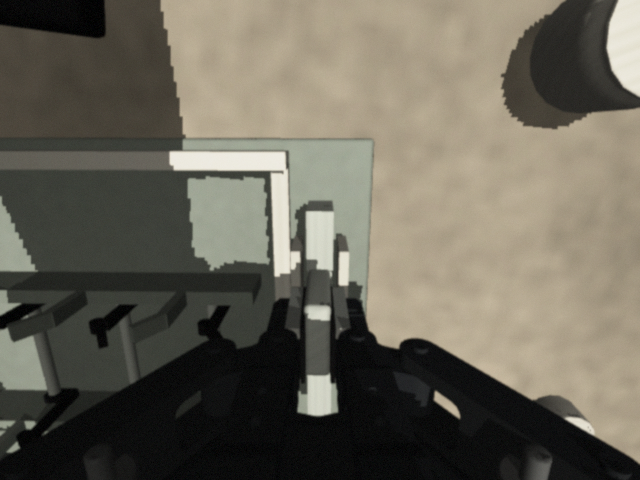

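Emit:
{"name": "drive_tool", "arguments": {"plan": [[0, [0, 0, -0.008], 0], [0, [0, 0, -0.006], 0], [0, [0, 0, -0.004], 0], [0, [0, 0, 0], 0], [0, [0, 0, 0], 0]]}}

```text
time: 11.55
ee_pos: [0.5166, 0.1065, 0.0431]
tcp_rot: [-179.0, -0.0, -171.5]
wrist_force: [-0.4, 5.0, -2.8]
opening: 0.0088
```

Emit:
{"name": "drive_tool", "arguments": {"plan": [[0.4, [0, 0, 0], 0], [0.4, [0, 0, 0], 0], [0.4, [0, 0, 0.02], 0], [0.4, [0, 0, 0.03], 0], [0.6, [0, -0.01, 0.04], 0], [1, [0, -0.02, 0.04], 0], [1, [0, -0.02, 0.02], 0], [1, [0, 0, 0], 0]]}}

```text
time: 12.55
ee_pos: [0.5176, 0.0547, 0.1951]
tcp_rot: [-178.8, 0.2, -171.6]
wrist_force: [-0.1, -0.2, -0.4]
opening: 0.0852
```

```bash
python3 - <<'E'
from h import *
p,d,o=snap('wrist','w8'); print(o['time'],o['opening'],o['wrist_force'],o['ee_pos'],o['tcp_rot'])
cv2.imwrite('pics/z8.png',cv2.resize(cv2.imread('pics/w8.png')[100:320,0:460],None,fx=1.7,fy=1.7,interpolation=cv2.INTER_CUBIC))
E
```

```text
12.55 0.08516679835098129 [-0.07831125 -0.23813562 -0.41964127] [0.51756736 0.05467673 0.19514105] [-178.81135354    0.19004407 -171.64976149]
```

View pics/w8.png

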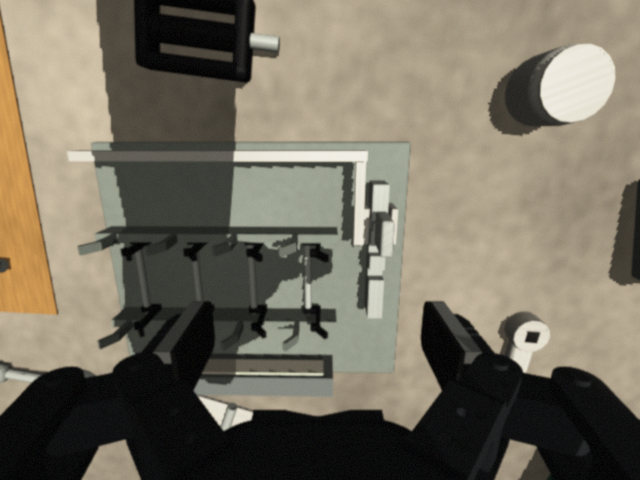

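```bash
cat >> h.py <<'E'
TH=np.deg2rad(8.4);RT=np.array([.5965,-.0349]);RM=np.array([[np.cos(TH),-np.sin(TH)],[np.sin(TH),np.cos(TH)]])
def pts(fn,cam='wrist'):
    o=np.load(f'pics/{fn}.npz');d=o['d'];c=P[cam];T=T_wc(cam,o['pos'],o['rot'])
    v,u=np.mgrid[:480,:640];X=np.stack([(u-c['cx'])/c['fx']*d,(v-c['cy'])/c['fy']*d,d,np.ones_like(d)],-1)@T.T
    return X[...,:3],o['p']
def rack(X): 
    Y=np.array(X,float);Y[...,:2]=(Y[...,:2]-RT)@RM;return Y
def world(x,y): return RT+RM@np.array([x,y])
E
python3 - <<'E'
from h import *
X,p=pts('w8');Y=rack(X)*1000
m=(abs(Y[...,1]-150)<25)&(Y[...,2]>60)&(Y[...,0]<40)&(Y[...,0]>-120)
print(m.sum(),[ (np.percentile(Y[m][:,i],[1,50,99])).round(1) for i in range(3)])
m=(abs(Y[...,1]-30)<80)&(Y[...,2]>48)&(Y[...,0]<-60)&(Y[...,0]>-160)&(Y[...,2]<65)
print(m.sum(),[ (np.percentile(Y[m][:,i],[1,50,99])).round(1) for i in range(3)])
E
```

```text
23942 [array([-83.7, -76.9, -54.3]), array([125.7, 154.1, 173.6]), array([ 81.5, 274.9, 300. ])]
1960 [array([-124.6, -121.3, -117.4]), array([-48.2,  30.6, 108.4]), array([53.6, 55.3, 57. ])]
```

```bash
python3 - <<'E'
from h import *
X,p=pts('w8');Y=rack(X)*1000
m=(abs(Y[...,1]-150)<25)&(Y[...,2]>65)&(Y[...,2]<110)&(Y[...,0]<40)&(Y[...,0]>-120)
print(m.sum(),[ (np.percentile(Y[m][:,i],[5,50,95])).round(1) for i in range(3)])
# axles from top + wrist w1: mask by sheet
X,p=pts('w1')
hsv=cv2.cvtColor(p,cv2.COLOR_RGB2HSV)
m=((X[...,2]>.008)&(X[...,2]<.03)&(X[...,1]<-.24)&(X[...,1]>-.47)&(X[...,0]>.3)&(X[...,0]<.7)).astype(np.uint8)
m=cv2.morphologyEx(m,cv2.MORPH_OPEN,np.ones((3,3),np.uint8))
n,lab,st,ce=cv2.connectedComponentsWithStats(m)
o=np.load('pics/w1.npz')
for k in range(1,n):
    if st[k,4]<300: continue
    ys,xs=np.where(lab==k);
    (cx,cy),(w,h),a=cv2.minAreaRect(np.stack([xs,ys],1).astype(np.float32))
    b=cv2.boxPoints(((cx,cy),(w,h),a));
    W=np.array([cast('wrist',u,v,.013,o['pos'],o['rot'])[:2] for u,v in b])
    l=sorted([(np.linalg.norm(W[i]-W[(i+1)%4]),i) for i in range(4)])
    e=W[(l[3][1]+1)%4]-W[l[3][1]]
    print(st[k,4],(round(cx),round(cy)),W.mean(0).round(4),'yaw',np.rad2deg(np.arctan2(e[1],e[0])).round(1)%180,l[3][0].round(4),l[0][0].round(4))
E
```

```text
612 [array([-73.8, -61.2, -46.8]), array([147. , 150.6, 156. ]), array([68.9, 82.7, 84.2])]
2607 (338, 55) [ 0.6344 -0.3489] yaw 96.1 0.1731 0.0243
2046 (330, 146) [ 0.5403 -0.3551] yaw 92.9 0.1734 0.022
1808 (308, 214) [ 0.4567 -0.3403] yaw 101.6 0.1731 0.0242
1609 (319, 288) [ 0.3618 -0.3672] yaw 92.7 0.1735 0.0275
```

```bash
python3 - <<'E'
from h import *
for fn in ('w2','w8'):
    X,p=pts(fn);Y=rack(X)*1000
    m=(abs(Y[...,1])<100)&(Y[...,2]>46)&(Y[...,2]<53)&(Y[...,0]>80)&(Y[...,0]<140)
    print(fn,'lamp',np.percentile(Y[m][:,0],[2,50,98]).round(1))
    m=(abs(Y[...,1])<115)&(Y[...,2]>30)&(Y[...,2]<44)&(abs(Y[...,0])<60)
    h,e=np.histogram(Y[m][:,0],bins=np.arange(-60,61,3));print(list(zip(e[:-1].astype(int),h)))
    zz=np.histogram(Y[m][:,2],bins=np.arange(30,45,2));print(zz)
    g=p.max(-1)
    for sx in (-37,37):
        m=(abs(Y[...,0]-sx)<6)&(Y[...,2]>45)&(Y[...,2]<85)&(abs(Y[...,1])<115)&(g<45)
        h,e=np.histogram(Y[m][:,1],bins=np.arange(-115,116,5));print('jaw',sx,[(int(a),b) for a,b in zip(e,h) if b>0])
    for sx in (-45,45):
        m=(abs(Y[...,0]-sx)<6)&(Y[...,2]>58)&(Y[...,2]<85)&(abs(Y[...,1])<135)
        h,e=np.histogram(Y[m][:,1],bins=np.arange(-115,116,5));print('prong',sx,[(int(a),b) for a,b in zip(e,h) if b>0])
E
```

```text
w2 lamp [ 99.1 109.8 120.2]
[(np.int64(-60), np.int64(0)), (np.int64(-57), np.int64(0)), (np.int64(-54), np.int64(0)), (np.int64(-51), np.int64(17)), (np.int64(-48), np.int64(303)), (np.int64(-45), np.int64(291)), (np.int64(-42), np.int64(478)), (np.int64(-39), np.int64(10)), (np.int64(-36), np.int64(58)), (np.int64(-33), np.int64(8)), (np.int64(-30), np.int64(0)), (np.int64(-27), np.int64(0)), (np.int64(-24), np.int64(0)), (np.int64(-21), np.int64(0)), (np.int64(-18), np.int64(0)), (np.int64(-15), np.int64(0)), (np.int64(-12), np.int64(0)), (np.int64(-9), np.int64(0)), (np.int64(-6), np.int64(0)), (np.int64(-3), np.int64(0)), (np.int64(0), np.int64(0)), (np.int64(3), np.int64(0)), (np.int64(6), np.int64(0)), (np.int64(9), np.int64(0)), (np.int64(12), np.int64(0)), (np.int64(15), np.int64(0)), (np.int64(18), np.int64(0)), (np.int64(21), np.int64(0)), (np.int64(24), np.int64(0)), (np.int64(27), np.int64(0)), (np.int64(30), np.int64(0)), (np.int64(33), np.int64(1)), (np.int64(36), np.int64(4)), (np.int64(39), np.int64(58)), (np.int64(42), np.int64(410)), (np.int64(45), np.int64(421)), 
[... 4336 characters left out ...]
92)), (-40, np.int64(104)), (-35, np.int64(42)), (-20, np.int64(4)), (-15, np.int64(17)), (-10, np.int64(20)), (5, np.int64(6)), (10, np.int64(72)), (15, np.int64(95)), (20, np.int64(49)), (35, np.int64(2)), (40, np.int64(18)), (45, np.int64(25)), (65, np.int64(63)), (70, np.int64(77)), (75, np.int64(51)), (95, np.int64(19)), (100, np.int64(27)), (105, np.int64(5))]
prong 45 [(-105, np.int64(15)), (-100, np.int64(98)), (-95, np.int64(108)), (-90, np.int64(25)), (-65, np.int64(1)), (5, np.int64(6)), (10, np.int64(66)), (15, np.int64(82)), (20, np.int64(45)), (40, np.int64(2)), (45, np.int64(1)), (50, np.int64(1)), (65, np.int64(53)), (70, np.int64(82)), (75, np.int64(44)), (100, np.int64(1))]
```

Emit:
{"name": "drive_tool", "arguments": {"plan": [[1, [0.01, -0.044, 0], 9.7], [1, [0.01, -0.044, 0], 9.7], [1, [0.01, -0.044, 0], 9.7], [1, [0.01, -0.044, 0], 9.7], [1, [0.01, -0.044, 0], 9.7], [1, [0.008, -0.044, -0.02], 9.7], [1, [0.008, -0.044, -0.02], 9.7], [1, [0.008, -0.044, -0.02], 9.7], [1, [0.008, -0.043, -0.015], 10], [1, [0, 0, 0], 0]]}}

```text
time: 13.85
ee_pos: [0.5977, -0.3407, 0.1137]
tcp_rot: [-179.1, 0.2, -84.0]
wrist_force: [0.1, 0.6, -0.1]
opening: 0.0855
```

```bash
cat >> h.py <<'E'
def axles(fn,cam='wrist',zmin=.008):
    X,p=pts(fn,cam);o=np.load(f'pics/{fn}.npz');res=[]
    m=((X[...,2]>zmin)&(X[...,2]<.035)&(X[...,1]<-.22)&(X[...,1]>-.5)&(X[...,0]>.28)&(X[...,0]<.72)).astype(np.uint8)
    m=cv2.morphologyEx(m,cv2.MORPH_OPEN,np.ones((3,3),np.uint8))
    n,lab,st,ce=cv2.connectedComponentsWithStats(m)
    for k in range(1,n):
        if st[k,4]<150: continue
        ys,xs=np.where(lab==k)
        W=np.array([cast(cam,u,v,.013,o['pos'],o['rot'])[:2] for u,v in zip(xs,ys)])
        (cx,cy),(w,h),a=cv2.minAreaRect((W*1000).astype(np.float32))
        if w<h: a+=90
        res.append(((round(cx,1),round(cy,1)),(round(max(w,h)),round(min(w,h))),round(a%180,1),tuple(st[k,:4])))
    return res
E
python3 - <<'E'
from h import *
p,d,o=snap('wrist','w9'); print(o['time'],o['q'].round(1),o['wrist_force'],o['ee_pos'],o['tcp_rot'])
for a in axles('w9'): print(a)
snap('top','t9')
for a in axles('t9','top'): print(a)
E
```

```text
13.85 [ -30.    22.9   19.8   86.3    0.7 -126. ] [ 0.10302322  0.62277289 -0.11075987] [ 0.59772889 -0.34070253  0.1137285 ] [-179.12356509    0.17986707  -83.9542248 ]
((632.9, -348.2), (174, 24), 96.0, (np.int32(252), np.int32(95), np.int32(39), np.int32(231)))
((538.4, -354.3), (174, 25), 92.8, (np.int32(375), np.int32(101), np.int32(56), np.int32(230)))
((454.4, -340.4), (172, 29), 101.5, (np.int32(485), np.int32(138), np.int32(50), np.int32(217)))
((365.8, -334.4), (112, 33), 107.1, (np.int32(596), np.int32(202), np.int32(44), np.int32(138)))
((629.0, -313.6), (98, 23), 91.4, (np.int32(441), np.int32(188), np.int32(40), np.int32(10)))
```

View pics/w9.png

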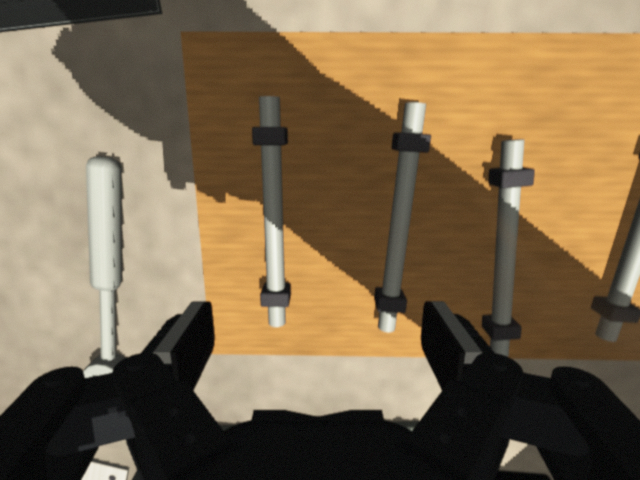

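Emit:
{"name": "drive_tool", "arguments": {"plan": [[0.5, [0.018, -0.004, -0.02], 0], [0.5, [0.018, -0.004, -0.03], 0], [0.5, [0, 0, -0.03], 0], [0.5, [0, 0, -0.02], 0], [0.5, [0, 0, 0], 0]]}}

```text
time: 14.58
ee_pos: [0.634, -0.3459, 0.0171]
tcp_rot: [-179.0, 0.1, -83.9]
wrist_force: [0.1, -0.5, 0.3]
opening: 0.0427
```

```bash
python3 - <<'E'
from h import *
p,d,o=snap('wrist','w10'); print(o['time'],o['q'].round(1),o['wrist_force'],o['ee_pos'],o['tcp_rot'])
E
```

```text
14.575 [ -28.9   28.6   16.8   77.4    0.7 -125. ] [ 0.10109163 -0.46966193  0.26422933] [ 0.63403431 -0.34593259  0.01712321] [-1.78969285e+02  9.46723188e-02 -8.39243642e+01]
```

View pics/w10.png

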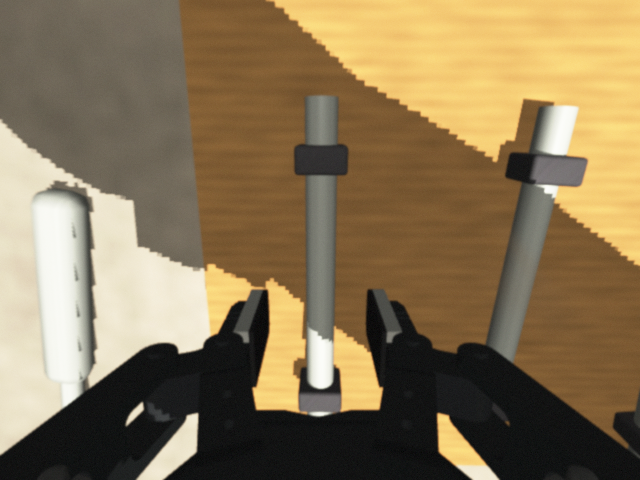

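```bash
python3 - <<'E'
from h import *
o=np.load('pics/w10.npz')
X,p=pts('w10')
for v in (97,146,152,160,172,366,372,385,395,408): print(v,X[v,321].round(4), cast('wrist',321,v,.024,o['pos'],o['rot']).round(4))
E
```

```text
97 [ 0.6413 -0.4333  0.0197] [ 0.6413 -0.433   0.024 ]
146 [ 0.6393 -0.4148  0.0231] [ 0.6393 -0.4148  0.024 ]
152 [ 0.639  -0.4124  0.0225] [ 0.639  -0.4125  0.024 ]
160 [ 0.6387 -0.4093  0.0236] [ 0.6387 -0.4093  0.024 ]
172 [ 0.6382 -0.4045  0.0237] [ 0.6382 -0.4046  0.024 ]
366 [ 0.6277 -0.3087  0.0194] [ 0.628  -0.3121  0.024 ]
372 [ 0.6273 -0.3047  0.0188] [ 0.6277 -0.3087  0.024 ]
385 [ 0.6265 -0.2973  0.0193] [ 0.6268 -0.3011  0.024 ]
395 [ 0.6262 -0.2954  0.0243] [ 0.6262 -0.2952  0.024 ]
408 [ 0.6253 -0.2869  0.0235] [ 0.6253 -0.2873  0.024 ]
```

Emit:
{"name": "drive_tool", "arguments": {"plan": [[0.5, [-0.001, -0.004, -0.015], 0], [0.5, [0, 0, -0.01], 0], [0.5, [0, 0, -0.0065], 0], [0.5, [0, 0, 0], 0], [0, [0, 0, 0], 0], [0, [0, 0, 0], 0], [0, [0, 0, 0], 0], [0, [0, 0, 0], 0]], "grip_force": 80}}

```text
time: 15.62
ee_pos: [0.6341, -0.3522, -0.0092]
tcp_rot: [-178.7, -0.1, -84.0]
wrist_force: [-8.9, 2.4, 22.3]
opening: 0.011
```

Emit:
{"name": "drive_tool", "arguments": {"plan": [[0, [0, 0, 0.006], 0], [0, [0, 0, 0.02], 0], [0, [0, 0, 0.04], 0], [0, [0, 0, 0.04], 0], [0, [0, 0, 0], 0]]}}

```text
time: 16.25
ee_pos: [0.6355, -0.3522, 0.0978]
tcp_rot: [-178.5, -0.2, -83.9]
wrist_force: [-0.7, 0.2, -3.3]
opening: 0.0111
```

```bash
python3 - <<'E'
from h import *
p,d,o=snap('wrist','w11'); print(o['time'],o['opening'],o['wrist_force'],o['torque'],o['ee_pos'],o['tcp_rot'])
E
```

```text
16.25 0.011139572940240053 [-0.74746677  0.1682091  -3.31590146] [-0.04239211  0.00223536 -0.02177695] [ 0.63549475 -0.35216604  0.09780685] [-178.53309763   -0.20873713  -83.93988552]
```

View pics/w11.png

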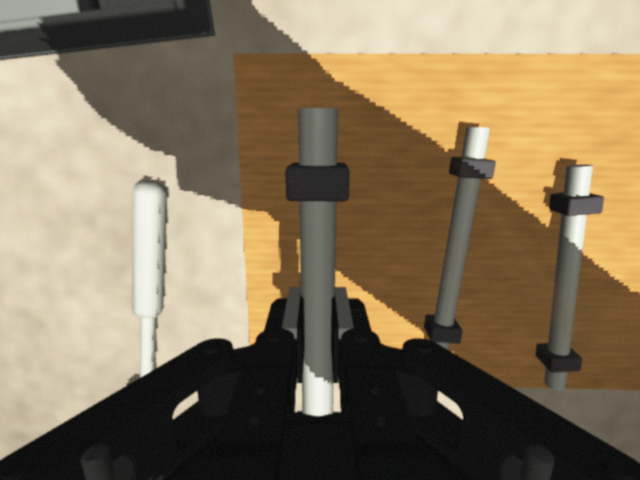

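```bash
cat >> h.py <<'E'
def tool(fn):
    o=np.load(f'pics/{fn}.npz');d=o['d'];c=P['wrist']
    v,u=np.mgrid[:480,:640];X=np.stack([(u-c['cx'])/c['fx']*d,(v-c['cy'])/c['fy']*d,d,np.ones_like(d)],-1)@P['wrist']['mount'].T
    return X[...,:3]*1000
def held(fn):
    "held axle in tool frame (mm): bar top z profile, nut x range, y"
    T=tool(fn)
    m=(abs(T[...,1])<14)&(T[...,0]>20)&(T[...,0]<110)&(T[...,2]>-75)&(T[...,2]<-5)
    A=T[m];xs=np.arange(24,96,4)
    for a in xs:
        b=A[(abs(A[:,0]-a)<2)]
        if len(b)>5: print(a,'z min %.1f y %.1f..%.1f n %d'%(np.percentile(b[:,2],10),*np.percentile(b[:,1],[2,98]),len(b)))
    print('end x',np.percentile(A[:,0],99.5))
E
python3 -c "
from h import *
held('w11')"
```

```text
24 z min -28.7 y -5.9..7.4 n 338
28 z min -28.7 y -5.9..7.3 n 351
32 z min -28.6 y -6.2..7.3 n 361
36 z min -28.6 y -6.1..7.2 n 365
40 z min -28.6 y -6.1..7.2 n 373
44 z min -28.6 y -6.0..7.1 n 382
48 z min -28.6 y -5.9..7.5 n 392
52 z min -32.9 y -9.9..10.6 n 498
56 z min -33.1 y -10.0..10.7 n 722
60 z min -33.1 y -9.9..10.9 n 749
64 z min -32.4 y -9.2..10.5 n 680
68 z min -28.7 y -6.0..7.2 n 456
72 z min -28.7 y -5.9..7.4 n 455
76 z min -28.6 y -5.9..7.4 n 501
80 z min -28.7 y -5.9..7.3 n 487
84 z min -28.3 y -5.5..7.0 n 38
end x 82.00385055618592
```

```bash
cat >> h.py <<'E'
def tgt(clip,v,rot,yaw=188.4):
    "TCP xy such that tool-frame point v (mm) is over clip; and current axle world"
    r=R.from_euler('xyz',[rot[0],rot[1],yaw],degrees=True).as_matrix()@np.array(v)/1000
    w=world(0,{1:-.084,2:-.028,3:.028,4:.084}[clip]); 
    return w-r[:2], r[2]
E
python3 -c "
from h import *
o=monitor.get_obs();t,rz=tgt(1,[-1.5,.6,-21.6],o['tcp_rot']);print(t,rz,t-o['ee_pos'][:2],o['ee_pos'])"
```

```text
[ 0.6074122  -0.11929971] 0.021578497723775035 [-0.02721532  0.23239169] [ 0.63462752 -0.35169139  0.0948759 ]
```

Emit:
{"name": "drive_tool", "arguments": {"plan": [[0, [-0.0027, 0.0232, 0.005], -8.8], [0, [-0.0027, 0.0232, 0], -8.8], [0, [-0.0027, 0.0232, 0], -8.8], [0, [-0.0027, 0.0232, 0], -8.8], [0, [-0.0027, 0.0232, 0], -8.8], [0, [-0.0027, 0.0232, 0], -8.8], [0, [-0.0027, 0.0232, 0], -8.8], [0, [-0.0027, 0.0232, 0], -8.8], [0, [-0.0027, 0.0232, 0], -8.8], [0, [-0.0027, 0.0236, 0], -8.5]]}}

```text
time: 17.55
ee_pos: [0.6058, -0.1179, 0.096]
tcp_rot: [-178.9, -0.1, -171.9]
wrist_force: [0.1, 0.1, -3.4]
opening: 0.0112
```

Emit:
{"name": "drive_tool", "arguments": {"plan": [[0, [0, 0, 0], 0], [0, [0, 0, 0], 0]]}}

```text
time: 17.8
ee_pos: [0.6064, -0.1191, 0.0968]
tcp_rot: [-178.9, -0.1, -171.5]
wrist_force: [0.3, 0.2, -2.8]
opening: 0.0107
```

```bash
python3 - <<'E'
from h import *
p,d,o=snap('wrist','w12'); print(o['time'],o['opening'],o['wrist_force'],o['ee_pos'],o['tcp_rot'])
held('w12'); print(tgt(1,[-1.5,.6,-21.6],o['tcp_rot']))
E
```

```text
17.8 0.010744071763619316 [ 0.29552588  0.20841018 -2.79376842] [ 0.6063804  -0.11908526  0.09684918] [-1.78867604e+02 -7.30714450e-02 -1.71517649e+02]
24 z min -28.7 y -6.6..6.7 n 335
28 z min -28.7 y -6.6..6.6 n 352
32 z min -28.7 y -6.5..6.6 n 349
36 z min -28.7 y -6.9..6.5 n 369
40 z min -28.6 y -6.8..6.9 n 380
44 z min -28.6 y -6.8..6.8 n 392
48 z min -28.7 y -6.7..6.7 n 394
52 z min -32.9 y -10.3..10.0 n 463
56 z min -33.1 y -10.7..10.4 n 753
60 z min -33.2 y -10.6..10.2 n 766
64 z min -32.5 y -9.9..9.9 n 692
68 z min -28.6 y -6.4..6.8 n 457
72 z min -28.6 y -6.7..6.7 n 463
76 z min -28.7 y -6.6..6.7 n 474
80 z min -28.7 y -6.6..7.0 n 508
84 z min -28.9 y -6.5..6.5 n 64
end x 82.20319442481099
(array([ 0.60740983, -0.11923776]), np.float64(0.021581993266100715))
```

View pics/w12.png

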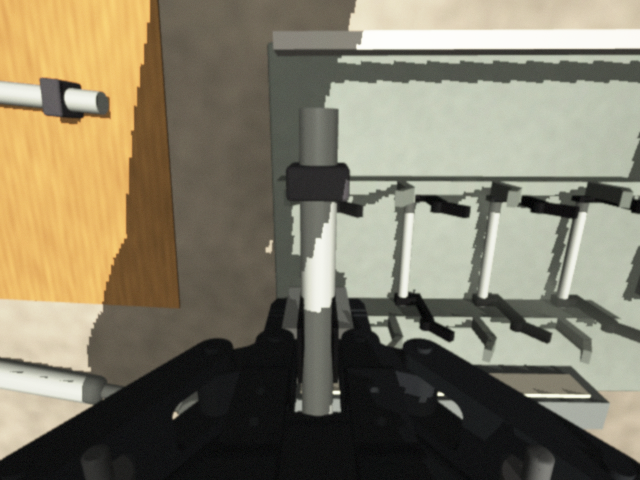

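Emit:
{"name": "drive_tool", "arguments": {"plan": [[0, [0.001, 0.0005, -0.015], 0], [0, [0, 0, -0.02], 0], [0, [0, 0, -0.014], 0], [0, [0, 0, -0.008], 0], [0, [0, 0, -0.004], 0], [0, [0, 0, 0], 0]]}}

```text
time: 18.6
ee_pos: [0.6079, -0.1174, 0.0369]
tcp_rot: [-179.0, 0.0, -171.6]
wrist_force: [-0.8, 6.3, -0.7]
opening: 0.0112
```

Emit:
{"name": "drive_tool", "arguments": {"plan": [[0, [0, 0.002, 0], 0], [0, [0, 0, -0.004], 0], [0, [0, 0, -0.004], 0], [0, [0, 0, -0.003], 0], [0, [0, 0, 0], 0]]}}

```text
time: 19.23
ee_pos: [0.6071, -0.1161, 0.0248]
tcp_rot: [-178.9, -0.1, -171.6]
wrist_force: [0.9, -2.0, -7.9]
opening: 0.0111
```

Emit:
{"name": "drive_tool", "arguments": {"plan": [[0, [0, 0, -0.002], 0], [0, [0, 0, -0.002], 0], [0, [0, 0, 0], 0]]}}

```text
time: 19.6
ee_pos: [0.6078, -0.116, 0.0227]
tcp_rot: [-178.9, 0.0, -171.6]
wrist_force: [-3.6, 1.5, 3.0]
opening: 0.0109
```

Emit:
{"name": "drive_tool", "arguments": {"plan": [[0.35, [0, 0, 0], 0], [0.35, [0, 0, 0], 0], [0.35, [0, 0, 0.03], 0], [0.35, [0, 0, 0.04], 0], [0.5, [0, 0, 0.05], 0], [0.5, [0, 0, 0.03], 0], [0.5, [0, 0, 0], 0]]}}

```text
time: 20.48
ee_pos: [0.609, -0.1166, 0.1749]
tcp_rot: [-178.8, 0.3, -171.6]
wrist_force: [1.0, -0.4, 0.3]
opening: 0.0425
```

```bash
cat >> h.py <<'E'
def seated(fn,cam='wrist'):
    X,p=pts(fn,cam);Y=rack(X)*1000
    for k,y in enumerate((-84,-28,28,84)):
        for x0,x1 in ((-81,-68),(-30,-14),(14,30),(68,81)):
            m=(Y[...,0]>x0)&(Y[...,0]<x1)&(abs(Y[...,1]-y)<9)&(Y[...,2]>36)&(Y[...,2]<75)
            if m.sum()>15:
                b=Y[m];print('clip',k+1,(x0,x1),'top z %.1f y %.1f n %d'%(np.percentile(b[:,2],85),np.median(b[:,1]),m.sum()))
        m=(abs(Y[...,1]-y)<5)&(Y[...,2]>40)&(Y[...,2]<56)&(abs(Y[...,0])<95)
        if m.sum()>50: print('   x ends',np.percentile(Y[m][:,0],[.5,99.5]).round(1))
E
python3 - <<'E'
from h import *
p,d,o=snap('wrist','w13'); print(o['time'],o['opening'],o['wrist_force'],o['ee_pos'],o['tcp_rot'])
seated('w13')
snap('top','t13')
for a in axles('t13','top',.006): print(a)
E
```

```text
20.475 0.04249875775714183 [ 1.01688066 -0.44676784  0.30213998] [ 0.60904983 -0.11663594  0.17486854] [-178.76095771    0.2809175  -171.64630086]
clip 1 (-81, -68) top z 51.1 y -81.4 n 323
clip 1 (-30, -14) top z 51.3 y -81.9 n 336
clip 1 (14, 30) top z 51.3 y -81.8 n 306
clip 1 (68, 81) top z 51.2 y -81.6 n 161
   x ends [-82.7  86.4]
((541.7, -354.3), (172, 23), 92.6, (np.int32(443), np.int32(222), np.int32(70), np.int32(11)))
((457.7, -339.9), (171, 23), 101.0, (np.int32(438), np.int32(252), np.int32(69), np.int32(18)))
((364.5, -365.7), (173, 22), 91.6, (np.int32(448), np.int32(294), np.int32(72), np.int32(10)))
```

View pics/w13.png

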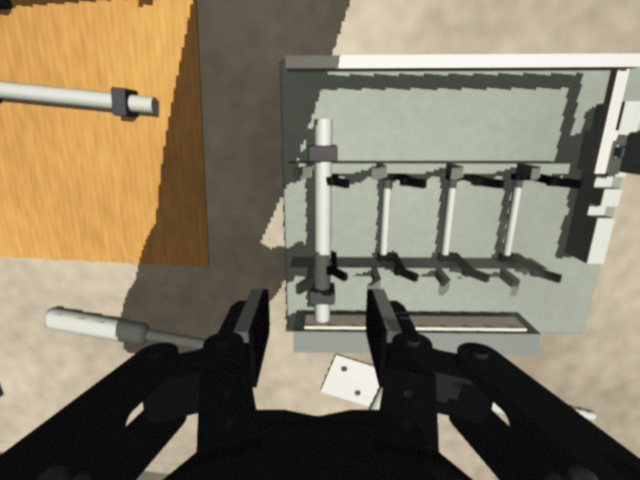

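View pics/t13.png

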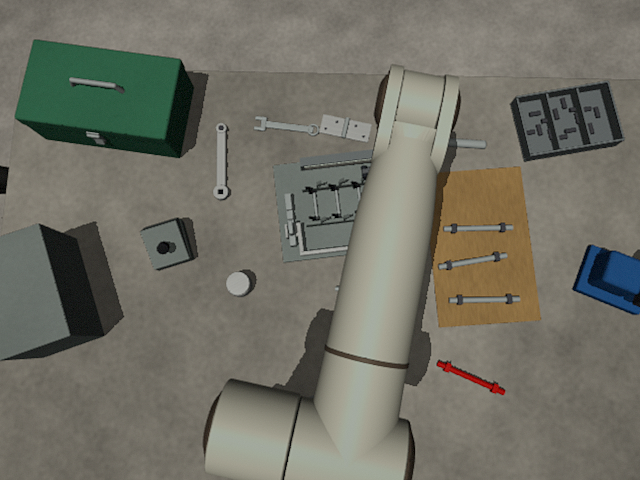

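Emit:
{"name": "drive_tool", "arguments": {"plan": [[0.5, [-0.0085, -0.03, 0], 10.5], [0.5, [-0.0085, -0.03, 0], 10.5], [0.5, [-0.0085, -0.03, 0], 10.5], [0.5, [-0.0085, -0.03, 0], 10.5], [0.5, [-0.0085, -0.03, -0.02], 10.5], [0.5, [-0.0085, -0.03, -0.03], 10.5], [0.5, [-0.0085, -0.03, -0.035], 10.5], [0.5, [-0.009, -0.0285, -0.035], 10.7], [0.5, [0, 0, -0.03], 0], [0.5, [0, 0, 0], 0]]}}

```text
time: 21.82
ee_pos: [0.5368, -0.3537, 0.0176]
tcp_rot: [-179.2, 0.3, -87.5]
wrist_force: [0.3, -0.3, 0.5]
opening: 0.0424
```

```bash
sed -i 's/^TH=.*RT=np.array(\[.5965,-.0349\])/TH=np.deg2rad(8.4);RT=np.array([.5952,-.0327])/' h.py; grep -n RT= h.py; cat >> h.py <<'E'
def pre(fn):
    "axle under open fingers: tool-frame line & nut centres from depth"
    o=np.load(f'pics/{fn}.npz');T=tool(fn);X,p=pts(fn)
    m=(X[...,2]>.0205)&(X[...,2]<.03)&(abs(T[...,1])<40)&(abs(T[...,0])<110)&(T[...,2]>-20)
    m=cv2.morphologyEx(m.astype(np.uint8),cv2.MORPH_OPEN,np.ones((3,3),np.uint8))
    n,lab,st,ce=cv2.connectedComponentsWithStats(m)
    c=[]
    for k in range(1,n):
        if st[k,4]<60: continue
        W=X[lab==k]; q=W.mean(0); c.append(q); print('nut?',st[k].tolist(),(q*1000).round(1),((W.max(0)-W.min(0))*1000).round(1))
    if len(c)==2:
        mid=(c[0]+c[1])/2;e=c[1]-c[0];print('mid',mid.round(4),'len',np.linalg.norm(e[:2]).round(4),'yaw',np.rad2deg(np.arctan2(e[1],e[0])).round(1))
        print('delta',(mid[:2]-o['pos'][:2]).round(4))
E
python3 - <<'E'
from h import *
p,d,o=snap('wrist','w14'); print(o['time'],o['opening'],o['wrist_force'],o['ee_pos'],o['tcp_rot'])
pre('w10');pre('w14')
E
```

```text
34:TH=np.deg2rad(8.4);RT=np.array([.5952,-.0327]);RM=np.array([[np.cos(TH),-np.sin(TH)],[np.sin(TH),np.cos(TH)]])
21.825 0.04241765086003734 [ 0.2598639  -0.31084087  0.49141179] [ 0.5367942  -0.3536779   0.01762643] [-179.17824997    0.25567225  -87.50069562]
nut? [295, 145, 54, 30, 1569] [ 638.7 -409.5   23.2] [22.3 13.6  5. ]
nut? [299, 389, 43, 23, 918] [ 626.2 -291.1   23. ] [22.4 14.1  4.1]
mid [ 0.6324 -0.3503  0.0231] len 0.119 yaw 96.0
delta [-0.0016 -0.0044]
nut? [283, 149, 54, 30, 1561] [ 542.1 -415.6   23.2] [22.2 12.6  4.7]
nut? [291, 391, 43, 22, 880] [ 536.4 -296.9   23. ] [21.9 13.7  4.3]
mid [ 0.5392 -0.3562  0.0231] len 0.1188 yaw 92.8
delta [ 0.0024 -0.0025]
```

View pics/w14.png

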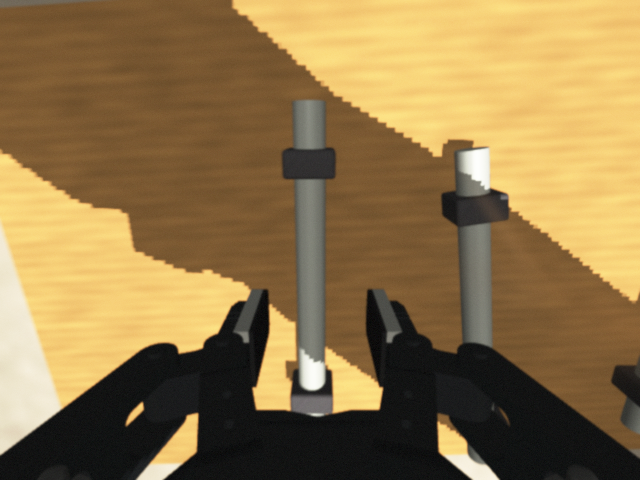

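Emit:
{"name": "drive_tool", "arguments": {"plan": [[0.5, [0.002, -0.0025, -0.012], 0.3], [0.5, [0, 0, -0.008], 0], [0.5, [0, 0, -0.0035], 0], [0, [0, 0, 0], 0], [0, [0, 0, 0], 0], [0, [0, 0, 0], 0], [0, [0, 0, 0], 0]]}}

```text
time: 22.75
ee_pos: [0.5415, -0.3574, -0.001]
tcp_rot: [-178.8, -0.0, -87.1]
wrist_force: [-0.9, 1.1, 4.1]
opening: 0.0104
```

Emit:
{"name": "drive_tool", "arguments": {"plan": [[0, [0, 0, 0.01], 0], [0, [0, 0, 0.02], 0], [0, [0, 0, 0.04], 0], [0, [0, 0, 0.04], 0], [0, [0, 0, 0], 0]]}}

```text
time: 23.38
ee_pos: [0.5429, -0.3586, 0.1138]
tcp_rot: [-178.5, -0.2, -87.1]
wrist_force: [0.0, -0.1, -1.9]
opening: 0.0101
```

```bash
python3 - <<'E'
from h import *
p,d,o=snap('wrist','w15'); print(o['time'],o['opening'],o['wrist_force'],o['ee_pos'],o['tcp_rot'])
held('w15')
E
```

```text
23.375 0.010099799629673134 [ 3.35390520e-04 -6.35146973e-02 -1.92678722e+00] [ 0.54291303 -0.35855837  0.11377903] [-178.51684873   -0.2414424   -87.14951655]
24 z min -20.5 y -6.3..7.4 n 307
28 z min -20.7 y -6.2..7.4 n 328
32 z min -20.5 y -6.2..7.3 n 320
36 z min -20.6 y -6.1..7.2 n 324
40 z min -20.5 y -6.1..7.1 n 338
44 z min -20.5 y -6.0..7.1 n 341
48 z min -20.6 y -6.0..7.5 n 350
52 z min -24.7 y -9.6..10.3 n 392
56 z min -25.0 y -9.9..10.9 n 645
60 z min -25.1 y -10.1..10.9 n 681
64 z min -24.7 y -9.6..10.5 n 636
68 z min -20.6 y -6.1..7.1 n 397
72 z min -20.5 y -6.0..7.1 n 401
76 z min -20.6 y -5.9..7.5 n 443
80 z min -20.7 y -5.9..7.3 n 442
84 z min -20.7 y -6.2..7.3 n 108
end x 82.6406905090291
```

Emit:
{"name": "drive_tool", "arguments": {"plan": [[0, [0, 0, -0.04], 0], [0, [0, 0, -0.04], 0], [0, [0, 0, -0.02], 0], [0, [0, 0, -0.008], 0], [0, [0, 0, -0.004], 0], [0, [0, 0, 0], 0], [0.4, [0, 0, 0], 0], [0.4, [0, 0, 0], 0]]}}

```text
time: 24.42
ee_pos: [0.5419, -0.3578, -0.0026]
tcp_rot: [-178.8, -0.1, -87.1]
wrist_force: [-0.3, -0.1, 1.0]
opening: 0.0343
```

Emit:
{"name": "drive_tool", "arguments": {"plan": [[0.4, [0.001, 0, -0.007], 0], [0.4, [0, 0, -0.005], 0], [0.4, [0, 0, 0], 0], [0, [0, 0, 0], 0], [0, [0, 0, 0], 0], [0, [0, 0, 0], 0], [0, [0, 0, 0], 0]]}}

```text
time: 25.3
ee_pos: [0.5421, -0.3585, -0.0094]
tcp_rot: [-178.7, -0.2, -87.2]
wrist_force: [-20.3, 7.1, 46.9]
opening: 0.0115
```

Emit:
{"name": "drive_tool", "arguments": {"plan": [[0, [0, 0, 0.01], 0], [0, [0, 0, 0.02], 0], [0, [0, 0, 0.04], 0], [0, [0, 0, 0.04], 0], [0, [0, 0, 0], 0], [0, [0, 0, 0], 0]]}}

```text
time: 26.05
ee_pos: [0.5421, -0.3572, 0.0935]
tcp_rot: [-178.9, 0.1, -87.1]
wrist_force: [-0.9, 0.4, -2.2]
opening: 0.0111
```

```bash
python3 - <<'E'
from h import *
p,d,o=snap('wrist','w16'); print(o['time'],o['opening'],o['wrist_force'],o['ee_pos'],o['tcp_rot'])
held('w16')
E
```

```text
26.05 0.011110199748209447 [-0.88452956  0.42928207 -2.23099964] [ 0.54210055 -0.35716687  0.09346715] [-1.78904344e+02  5.17756209e-02 -8.71400423e+01]
24 z min -28.7 y -6.0..7.5 n 342
28 z min -28.7 y -6.2..7.3 n 356
32 z min -28.8 y -6.2..7.3 n 357
36 z min -28.8 y -6.1..7.2 n 371
40 z min -28.7 y -6.1..7.2 n 370
44 z min -28.8 y -6.0..7.1 n 384
48 z min -28.6 y -6.0..7.0 n 396
52 z min -33.0 y -9.8..10.6 n 484
56 z min -33.3 y -10.0..10.7 n 718
60 z min -33.2 y -10.2..10.6 n 757
64 z min -32.5 y -9.2..10.3 n 684
68 z min -28.7 y -6.0..7.1 n 445
72 z min -28.7 y -6.3..7.0 n 463
76 z min -28.7 y -6.3..7.0 n 506
80 z min -28.7 y -6.2..7.3 n 492
84 z min -28.1 y -5.2..6.9 n 30
end x 81.92223276996799
```

```bash
python3 -c "
from h import *
o=monitor.get_obs();t,rz=tgt(2,[-1.5,.3,-21.7],o['tcp_rot']);print(t,rz,t-o['ee_pos'][:2],o['ee_pos'],o['opening'])"
```

```text
[ 0.59794202 -0.0613005 ] 0.021693328368696772 [0.05617059 0.29568125] [ 0.54177142 -0.35698175  0.09278074] 0.011201326896516518
```

Emit:
{"name": "drive_tool", "arguments": {"plan": [[0, [0.0056, 0.0296, 0.006], -8.4], [0, [0.0056, 0.0296, 0], -8.4], [0, [0.0056, 0.0296, 0], -8.4], [0, [0.0056, 0.0296, 0], -8.4], [0, [0.0056, 0.0296, 0], -8.4], [0, [0.0056, 0.0296, 0], -8.4], [0, [0.0056, 0.0296, 0], -8.5], [0, [0.0056, 0.0296, 0], -8.5], [0, [0.0056, 0.0296, 0], -8.5], [0, [0.0056, 0.0293, 0], -8.5]]}}

```text
time: 27.35
ee_pos: [0.5976, -0.0606, 0.0986]
tcp_rot: [-178.9, -0.1, -171.8]
wrist_force: [-0.0, -0.4, -2.6]
opening: 0.0109
```

Emit:
{"name": "drive_tool", "arguments": {"plan": [[0, [0, 0, 0], 0], [0, [0, 0, 0], 0]]}}

```text
time: 27.6
ee_pos: [0.5977, -0.0619, 0.0992]
tcp_rot: [-178.9, -0.1, -171.4]
wrist_force: [-0.4, -0.6, -2.2]
opening: 0.011
```

```bash
python3 - <<'E'
from h import *
p,d,o=snap('wrist','w17'); print(o['time'],o['opening'],o['wrist_force'],o['ee_pos'],o['tcp_rot'])
held('w17'); print(tgt(2,[-1.5,0,-21.6],o['tcp_rot'])[0]-o['ee_pos'][:2])
E
```

```text
27.6 0.010950170426466756 [-0.38396405 -0.63751951 -2.21154158] [ 0.59769651 -0.06187809  0.09922272] [-1.78864619e+02 -9.87319109e-02 -1.71422950e+02]
24 z min -28.7 y -6.3..6.7 n 343
28 z min -28.8 y -6.6..6.6 n 349
32 z min -28.9 y -6.9..6.5 n 358
36 z min -28.8 y -6.9..6.5 n 368
40 z min -28.8 y -6.8..6.4 n 376
44 z min -28.8 y -6.7..6.8 n 388
48 z min -28.8 y -6.7..6.7 n 395
52 z min -33.1 y -10.4..9.9 n 465
56 z min -33.2 y -10.7..10.3 n 751
60 z min -33.2 y -10.6..10.2 n 761
64 z min -32.5 y -10.0..9.9 n 697
68 z min -28.8 y -6.8..6.8 n 463
72 z min -28.7 y -6.7..6.7 n 466
76 z min -28.8 y -6.6..6.6 n 468
80 z min -28.7 y -6.5..6.5 n 498
84 z min -28.8 y -6.2..6.3 n 43
end x 82.1130169856694
[0.00013562 0.00083049]
```

View pics/w17.png

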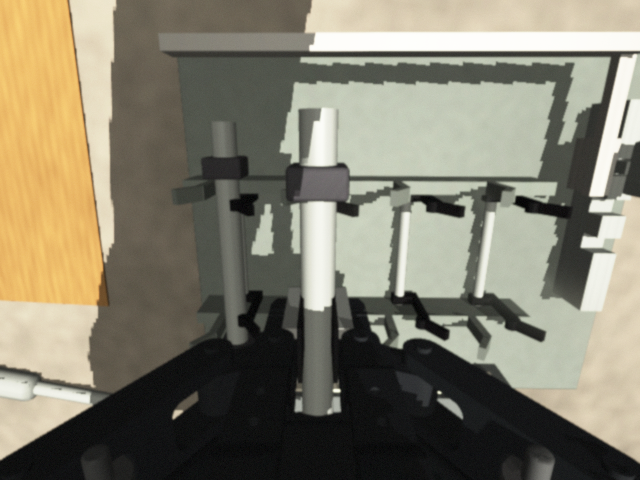

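Emit:
{"name": "drive_tool", "arguments": {"plan": [[0, [0, 0.001, -0.015], 0], [0, [0, 0, -0.02], 0], [0, [0, 0, -0.016], 0], [0, [0, 0, -0.008], 0], [0, [0, 0, -0.004], 0], [0, [0, 0, 0], 0]]}}

```text
time: 28.4
ee_pos: [0.5986, -0.0611, 0.0378]
tcp_rot: [-178.8, 0.0, -171.6]
wrist_force: [0.6, -3.3, -1.0]
opening: 0.0105
```

Emit:
{"name": "drive_tool", "arguments": {"plan": [[0, [0, 0, -0.004], 0], [0, [0, 0, -0.004], 0], [0, [0, 0, -0.003], 0], [0, [0, 0, 0], 0]]}}

```text
time: 28.9
ee_pos: [0.5979, -0.0608, 0.0255]
tcp_rot: [-178.9, -0.0, -171.6]
wrist_force: [2.4, -4.4, -7.6]
opening: 0.011
```

Emit:
{"name": "drive_tool", "arguments": {"plan": [[0, [0, 0, -0.002], 0], [0, [0, 0, -0.002], 0], [0, [0, 0, 0], 0], [0.35, [0, 0, 0], 0], [0.35, [0, 0, 0], 0], [0.35, [0, 0, 0.03], 0], [0.35, [0, 0, 0.04], 0], [0.5, [0, 0, 0.05], 0], [0.5, [0, 0, 0.03], 0], [0.5, [0, 0, 0], 0]]}}

```text
time: 30.15
ee_pos: [0.5995, -0.0608, 0.1755]
tcp_rot: [-178.8, 0.3, -171.5]
wrist_force: [0.5, 0.3, -0.5]
opening: 0.043
```

```bash
python3 - <<'E'
from h import *
p,d,o=snap('wrist','w18'); print(o['time'],o['opening'],o['wrist_force'],o['ee_pos'],o['tcp_rot'])
seated('w18')
snap('top','t18')
for a in axles('t18','top',.006): print(a)
E
```

```text
30.15 0.04296540241339891 [ 0.52013335  0.2883822  -0.45378343] [ 0.59954378 -0.06076948  0.17546041] [-178.78511862    0.29296304 -171.54194598]
clip 1 (-81, -68) top z 51.2 y -82.7 n 328
clip 1 (-30, -14) top z 51.3 y -82.7 n 340
clip 1 (14, 30) top z 51.3 y -82.8 n 301
   x ends [-81.6  54.5]
clip 2 (-81, -68) top z 51.4 y -27.8 n 333
clip 2 (-30, -14) top z 51.4 y -27.6 n 338
clip 2 (14, 30) top z 51.2 y -27.4 n 305
clip 2 (68, 81) top z 51.4 y -27.2 n 185
   x ends [-83.   85.3]
((457.6, -339.4), (172, 23), 100.8, (np.int32(438), np.int32(252), np.int32(69), np.int32(18)))
((364.5, -365.7), (173, 22), 91.6, (np.int32(448), np.int32(294), np.int32(72), np.int32(10)))
```

View pics/w18.png

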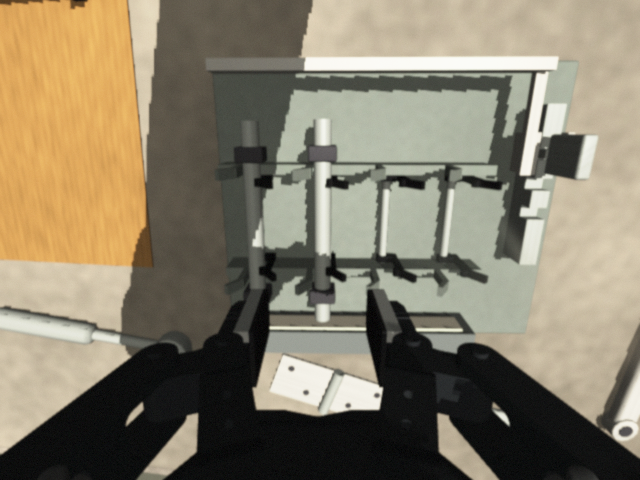

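Emit:
{"name": "drive_tool", "arguments": {"plan": [[0.5, [-0.0159, -0.031, 0], 10.3], [0.5, [-0.0159, -0.031, 0], 10.3], [0.5, [-0.0159, -0.031, 0], 10.3], [0.5, [-0.0159, -0.031, 0], 10.3], [0.5, [-0.0159, -0.031, 0], 10.3], [0.5, [-0.0159, -0.031, -0.02], 10.3], [0.5, [-0.0159, -0.031, -0.03], 10.3], [0.5, [-0.0159, -0.031, -0.035], 10.3], [0.5, [-0.0159, -0.031, -0.035], 10.4], [0.5, [0, 0, -0.03], 0]]}}

```text
time: 31.5
ee_pos: [0.4529, -0.3407, 0.0192]
tcp_rot: [-179.0, 0.1, -78.7]
wrist_force: [-0.1, -0.3, -0.1]
opening: 0.0428
```

Emit:
{"name": "drive_tool", "arguments": {"plan": [[0.5, [0, 0, 0], 0], [0.5, [0, 0, 0], 0]]}}

```text
time: 31.75
ee_pos: [0.4554, -0.3395, 0.023]
tcp_rot: [-178.8, 0.0, -78.7]
wrist_force: [-0.6, 0.2, -0.2]
opening: 0.0426
```

```bash
python3 - <<'E'
from h import *
p,d,o=snap('wrist','w19'); print(o['time'],o['opening'],o['wrist_force'],o['ee_pos'],o['tcp_rot'])
pre('w19')
E
```

```text
31.75 0.042583657063334786 [-0.56315128  0.21507411 -0.24791922] [ 0.45541552 -0.3394591   0.02295888] [-1.78840623e+02  5.55581321e-03 -7.87342117e+01]
nut? [289, 149, 52, 29, 1450] [ 468.1 -399.9   23.2] [23.1 15.4  4.8]
nut? [296, 385, 41, 21, 840] [ 444.3 -283.3   23. ] [22.6 16.3  4.1]
mid [ 0.4562 -0.3416  0.0231] len 0.119 yaw 101.5
delta [ 0.0008 -0.0022]
```

View pics/w19.png

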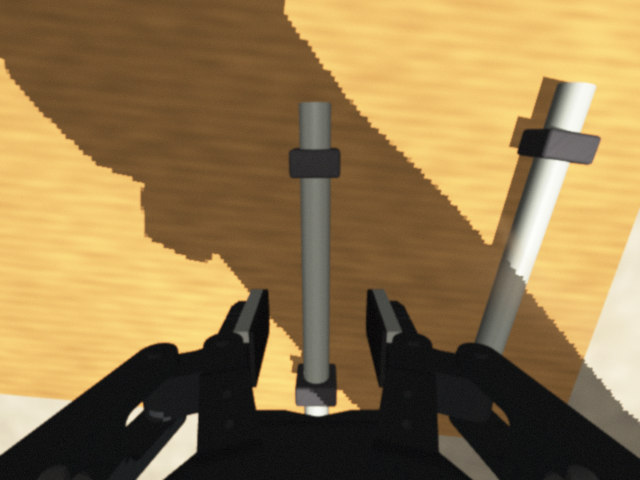

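Emit:
{"name": "drive_tool", "arguments": {"plan": [[0.5, [0.001, -0.001, -0.015], 0.2], [0.5, [0, 0, -0.012], 0], [0.5, [0, 0, -0.0085], 0], [0.5, [0, 0, 0], 0], [0, [0, 0, 0], 0], [0, [0, 0, 0], 0], [0, [0, 0, 0], 0], [0, [0, 0, 0], 0]]}}

```text
time: 32.8
ee_pos: [0.4566, -0.3418, -0.0093]
tcp_rot: [-178.8, -0.2, -78.6]
wrist_force: [-10.9, 4.5, 32.4]
opening: 0.0111
```

Emit:
{"name": "drive_tool", "arguments": {"plan": [[0, [0, 0, 0.01], 0], [0, [0, 0, 0.02], 0], [0, [0, 0, 0.04], 0], [0, [0, 0, 0.04], 0], [0, [0, 0, 0], 0], [0, [0, 0, 0], 0]]}}

```text
time: 33.55
ee_pos: [0.4558, -0.3403, 0.0955]
tcp_rot: [-178.9, 0.1, -78.5]
wrist_force: [-0.8, -0.1, -2.3]
opening: 0.0113
```

```bash
python3 - <<'E'
from h import *
p,d,o=snap('wrist','w20'); print(o['time'],o['opening'],o['wrist_force'],o['ee_pos'],o['tcp_rot'])
held('w20'); print(tgt(3,[-1,.2,-20.6],o['tcp_rot'])[0]-o['ee_pos'][:2])
E
```

```text
33.55 0.011307983069520142 [-0.76986283 -0.11074127 -2.29116896] [ 0.45579645 -0.34032632  0.09550467] [-1.78914922e+02  8.48301293e-02 -7.85393438e+01]
24 z min -28.7 y -5.9..7.5 n 348
28 z min -28.6 y -6.2..7.4 n 359
32 z min -28.7 y -6.2..7.3 n 351
36 z min -28.6 y -6.1..7.2 n 368
40 z min -28.7 y -6.0..7.2 n 374
44 z min -28.7 y -6.0..7.1 n 386
48 z min -28.7 y -5.9..7.1 n 388
52 z min -32.0 y -7.9..9.1 n 362
56 z min -33.1 y -9.9..10.7 n 727
60 z min -33.2 y -10.2..10.7 n 742
64 z min -33.0 y -9.8..10.8 n 825
68 z min -28.6 y -6.0..7.2 n 443
72 z min -28.8 y -6.0..7.1 n 486
76 z min -28.7 y -6.3..7.4 n 474
80 z min -28.7 y -6.2..7.3 n 506
84 z min -28.8 y -6.1..7.3 n 278
end x 83.9506000118106
[0.13444031 0.33460058]
```

Emit:
{"name": "drive_tool", "arguments": {"plan": [[0, [0.0134, 0.0335, 0.005], -9.3], [0, [0.0134, 0.0335, 0], -9.3], [0, [0.0134, 0.0335, 0], -9.3], [0, [0.0134, 0.0335, 0], -9.3], [0, [0.0134, 0.0335, 0], -9.3], [0, [0.0135, 0.0335, 0], -9.3], [0, [0.0135, 0.0335, 0], -9.3], [0, [0.0135, 0.0334, 0], -9.3], [0, [0.0135, 0.0334, 0], -9.3], [0, [0.0135, 0.0334, 0], -9.4]]}}

```text
time: 34.85
ee_pos: [0.5902, -0.0048, 0.0999]
tcp_rot: [-178.9, -0.1, -172.0]
wrist_force: [-0.2, -0.4, -2.6]
opening: 0.0112
```

Emit:
{"name": "drive_tool", "arguments": {"plan": [[0, [0, 0, 0], 0], [0, [0, 0, 0], 0]]}}

```text
time: 35.1
ee_pos: [0.5899, -0.0062, 0.1005]
tcp_rot: [-178.9, -0.1, -171.5]
wrist_force: [0.3, -0.2, -2.3]
opening: 0.0107
```

```bash
python3 - <<'E'
from h import *
p,d,o=snap('wrist','w21'); print(o['time'],o['opening'],o['wrist_force'],o['ee_pos'],o['tcp_rot'])
held('w21'); print(tgt(3,[0,0,-21.6],o['tcp_rot'])[0]-o['ee_pos'][:2])
E
```

```text
35.1 0.010720464254552234 [ 0.31939283 -0.22422749 -2.34027127] [ 0.58990227 -0.00620836  0.10050504] [-1.78857531e+02 -1.24715196e-01 -1.71519269e+02]
24 z min -28.7 y -6.6..6.7 n 341
28 z min -28.7 y -6.5..6.6 n 348
32 z min -28.7 y -7.0..6.6 n 358
36 z min -28.7 y -6.9..6.5 n 363
40 z min -28.8 y -6.8..6.5 n 380
44 z min -28.6 y -6.8..6.8 n 389
48 z min -28.7 y -6.7..6.7 n 395
52 z min -31.2 y -6.7..7.8 n 337
56 z min -33.2 y -10.7..10.3 n 732
60 z min -33.2 y -10.6..10.2 n 764
64 z min -33.0 y -10.4..10.1 n 825
68 z min -28.7 y -6.8..6.8 n 465
72 z min -28.7 y -6.7..6.7 n 468
76 z min -28.7 y -6.6..6.6 n 468
80 z min -28.6 y -6.6..6.6 n 504
84 z min -28.6 y -6.5..6.8 n 311
end x 84.13998277854934
[0.00122382 0.00077506]
```

View pics/w21.png

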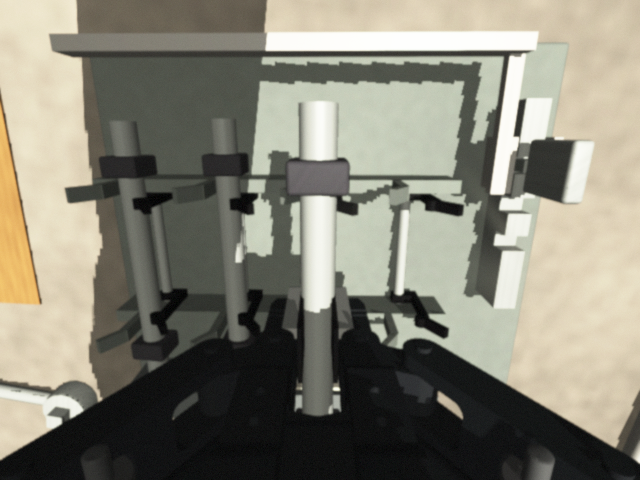

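Emit:
{"name": "drive_tool", "arguments": {"plan": [[0, [0.0006, 0.0004, -0.015], 0], [0, [0, 0, -0.02], 0], [0, [0, 0, -0.017], 0], [0, [0, 0, -0.008], 0], [0, [0, 0, -0.004], 0], [0, [0, 0, 0], 0]]}}

```text
time: 35.9
ee_pos: [0.5915, -0.006, 0.0382]
tcp_rot: [-178.8, 0.0, -171.7]
wrist_force: [0.0, -2.7, -0.2]
opening: 0.0108
```

Emit:
{"name": "drive_tool", "arguments": {"plan": [[0, [0, 0, -0.004], 0], [0, [0, 0, -0.004], 0], [0, [0, 0, -0.004], 0], [0, [0, 0, -0.002], 0], [0, [0, 0, -0.001], 0], [0, [0, 0, 0], 0]]}}

```text
time: 36.65
ee_pos: [0.5912, -0.0052, 0.0229]
tcp_rot: [-178.9, 0.0, -171.6]
wrist_force: [-0.2, 0.0, -2.0]
opening: 0.0113
```

Emit:
{"name": "drive_tool", "arguments": {"plan": [[0, [0, 0, -0.001], 0], [0, [0, 0, 0], 0], [0.35, [0, 0, 0], 0], [0.35, [0, 0, 0], 0], [0.35, [0, 0, 0.03], 0], [0.35, [0, 0, 0.04], 0], [0.5, [0, 0, 0.05], 0], [0.5, [0, 0, 0.03], 0], [0.5, [0, 0, 0], 0]]}}

```text
time: 37.78
ee_pos: [0.5925, -0.0056, 0.1747]
tcp_rot: [-178.8, 0.3, -171.6]
wrist_force: [0.9, 0.1, 0.2]
opening: 0.0426
```

```bash
python3 - <<'E'
from h import *
p,d,o=snap('wrist','w22'); print(o['time'],o['opening'],o['wrist_force'],o['ee_pos'],o['tcp_rot'])
seated('w22')
snap('top','t22')
for a in axles('t22','top',.006): print(a)
E
```

```text
37.775 0.042613783679853426 [0.89565895 0.11334321 0.24962732] [ 0.59253188 -0.0056346   0.1746531 ] [-178.81117854    0.27627142 -171.64991536]
clip 1 (-81, -68) top z 51.3 y -82.6 n 348
clip 1 (-30, -14) top z 51.3 y -82.6 n 363
clip 1 (14, 30) top z 51.2 y -82.4 n 315
clip 1 (68, 81) top z 51.4 y -83.0 n 170
   x ends [-81.5  86.6]
clip 2 (-81, -68) top z 51.3 y -26.2 n 335
clip 2 (-30, -14) top z 51.4 y -26.1 n 346
clip 2 (14, 30) top z 51.3 y -26.1 n 298
   x ends [-82.8  55.1]
clip 3 (-81, -68) top z 51.3 y 27.9 n 340
clip 3 (-30, -14) top z 51.3 y 28.0 n 339
clip 3 (14, 30) top z 51.3 y 28.2 n 300
clip 3 (68, 81) top z 51.4 y 28.3 n 197
   x ends [-83.7  84.7]
((365.3, -394.8), (114, 22), 91.5, (np.int32(472), np.int32(294), np.int32(48), np.int32(10)))
```

View pics/w22.png

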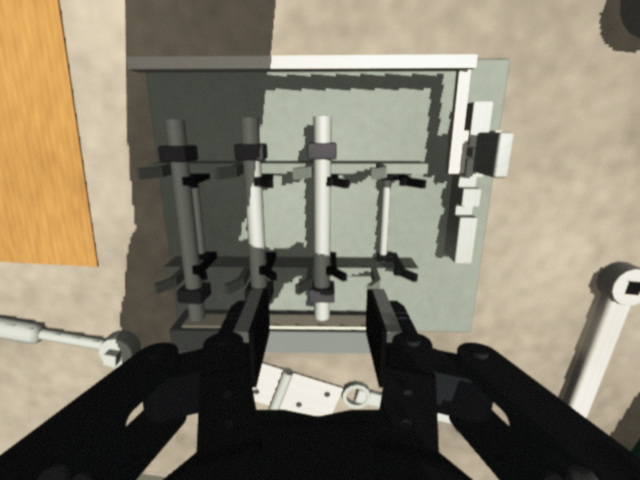

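View pics/t22.png

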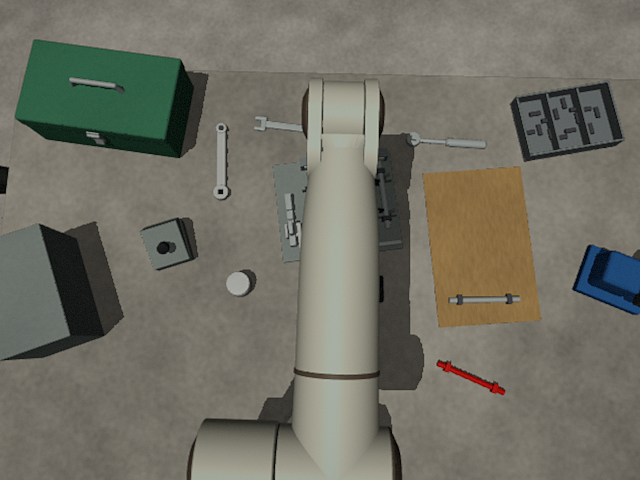

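Emit:
{"name": "drive_tool", "arguments": {"plan": [[0.5, [-0.023, -0.036, 0], 8.4], [0.5, [-0.023, -0.036, 0], 8.4], [0.5, [-0.023, -0.036, 0], 8.4], [0.5, [-0.023, -0.036, 0], 8.4], [0.5, [-0.023, -0.036, 0], 8.4], [0.5, [-0.023, -0.036, 0], 8.4], [0.5, [-0.023, -0.036, -0.02], 8.4], [0.5, [-0.023, -0.036, -0.03], 8.4], [0.5, [-0.023, -0.036, -0.035], 8.4], [0.5, [-0.0225, -0.037, -0.035], 8.2]]}}

```text
time: 39.12
ee_pos: [0.3602, -0.367, 0.0493]
tcp_rot: [-178.9, 0.1, -87.6]
wrist_force: [1.4, -0.4, 0.3]
opening: 0.0425
```

Emit:
{"name": "drive_tool", "arguments": {"plan": [[0.5, [0, 0, -0.03], 0], [0.5, [0, 0, 0], 0], [0.5, [0, 0, 0], 0]]}}

```text
time: 39.5
ee_pos: [0.362, -0.3663, 0.0224]
tcp_rot: [-178.9, 0.0, -87.8]
wrist_force: [-0.7, 0.5, 0.5]
opening: 0.0424
```

```bash
python3 - <<'E'
from h import *
p,d,o=snap('wrist','w23'); print(o['time'],o['opening'],o['wrist_force'],o['ee_pos'],o['tcp_rot'])
pre('w23')
E
```

```text
39.5 0.04239988478906244 [-0.68111465  0.46850006  0.51153141] [ 0.36199764 -0.36632521  0.02236384] [-1.78850604e+02  1.26712182e-02 -8.78257337e+01]
nut? [290, 150, 51, 29, 1445] [ 364.8 -427.7   23.1] [21.7 12.5  4.9]
nut? [297, 386, 42, 22, 872] [ 359.2 -308.7   23. ] [21.9 13.8  4. ]
mid [ 0.362  -0.3682  0.023 ] len 0.119 yaw 92.7
delta [-0.     -0.0019]
```

View pics/w23.png

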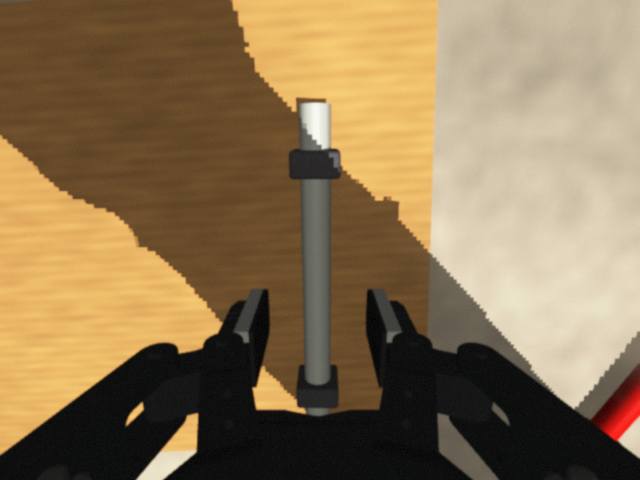

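Emit:
{"name": "drive_tool", "arguments": {"plan": [[0.5, [0, -0.001, -0.015], 0.5], [0.5, [0, 0, -0.012], 0], [0.5, [0, 0, -0.0075], 0], [0.5, [0, 0, 0], 0], [0, [0, 0, 0], 0], [0, [0, 0, 0], 0], [0, [0, 0, 0], 0], [0, [0, 0, 0], 0]]}}

```text
time: 40.55
ee_pos: [0.362, -0.3686, -0.0093]
tcp_rot: [-178.8, -0.2, -87.4]
wrist_force: [-10.1, 5.7, 30.8]
opening: 0.0112
```

Emit:
{"name": "drive_tool", "arguments": {"plan": [[0, [0, 0, 0.01], 0], [0, [0, 0, 0.02], 0], [0, [0, 0, 0.04], 0], [0, [0, 0, 0.04], 0], [0, [0, 0, 0], 0], [0, [0, 0, 0], 0]]}}

```text
time: 41.3
ee_pos: [0.3615, -0.3672, 0.0961]
tcp_rot: [-178.9, 0.1, -87.3]
wrist_force: [0.1, -0.2, -2.9]
opening: 0.0111
```

```bash
python3 - <<'E'
from h import *
p,d,o=snap('wrist','w24'); print(o['time'],o['opening'],o['wrist_force'],o['ee_pos'],o['tcp_rot'])
held('w24'); print(tgt(4,[0,0.2,-21.6],o['tcp_rot'])[0]-o['ee_pos'][:2])
E
```

```text
41.3 0.011102662056228918 [ 0.07987345 -0.1684158  -2.90112011] [ 0.36147215 -0.36719482  0.09610936] [-1.78908823e+02  7.89406851e-02 -8.73393250e+01]
24 z min -28.7 y -6.0..7.4 n 345
28 z min -28.7 y -6.3..7.4 n 353
32 z min -28.7 y -6.2..7.3 n 370
36 z min -28.6 y -6.1..7.2 n 356
40 z min -28.6 y -6.1..7.1 n 377
44 z min -28.6 y -6.0..7.1 n 383
48 z min -28.6 y -6.0..7.0 n 388
52 z min -32.3 y -8.5..9.4 n 372
56 z min -33.2 y -10.0..10.7 n 723
60 z min -33.1 y -10.2..10.9 n 741
64 z min -33.0 y -9.8..10.7 n 814
68 z min -28.6 y -6.0..7.1 n 448
72 z min -28.6 y -6.0..7.1 n 455
76 z min -28.7 y -6.3..7.4 n 509
80 z min -28.6 y -6.2..7.3 n 490
84 z min -28.7 y -6.1..7.3 n 266
end x 83.7615544295489
[0.22157561 0.4169933 ]
```

Emit:
{"name": "drive_tool", "arguments": {"plan": [[0, [0.0221, 0.0417, 0.004], -8.4], [0, [0.0221, 0.0417, 0], -8.4], [0, [0.0221, 0.0417, 0], -8.4], [0, [0.0221, 0.0417, 0], -8.4], [0, [0.0221, 0.0417, 0], -8.4], [0, [0.0221, 0.0417, 0], -8.4], [0, [0.0221, 0.0417, 0], -8.4], [0, [0.0221, 0.0417, 0], -8.5], [0, [0.0221, 0.0417, 0], -8.5], [0, [0.0221, 0.0417, 0], -8.5]]}}

```text
time: 42.6
ee_pos: [0.5825, 0.0509, 0.0995]
tcp_rot: [-178.9, -0.1, -171.9]
wrist_force: [0.0, 0.1, -2.4]
opening: 0.0109
```

Emit:
{"name": "drive_tool", "arguments": {"plan": [[0, [0, 0, 0], 0], [0, [0, 0, 0], 0]]}}

```text
time: 42.85
ee_pos: [0.5819, 0.0493, 0.0998]
tcp_rot: [-178.8, -0.1, -171.5]
wrist_force: [0.2, -0.7, -3.4]
opening: 0.0111
```

```bash
python3 - <<'E'
from h import *
p,d,o=snap('wrist','w25'); print(o['time'],o['opening'],o['wrist_force'],o['ee_pos'],o['tcp_rot'])
held('w25'); print(tgt(4,[0,0,-21.6],o['tcp_rot'])[0]-o['ee_pos'][:2])
E
```

```text
42.85 0.011125863807403814 [ 0.15598653 -0.72337676 -3.43037247] [0.58191031 0.04928317 0.09983847] [-1.78848209e+02 -1.45682504e-01 -1.71547192e+02]
24 z min -28.7 y -6.6..6.7 n 340
28 z min -28.6 y -6.6..6.7 n 344
32 z min -28.6 y -6.9..6.5 n 354
36 z min -28.7 y -6.9..6.5 n 368
40 z min -28.6 y -6.6..6.5 n 373
44 z min -28.8 y -6.8..6.8 n 394
48 z min -28.7 y -6.7..6.7 n 391
52 z min -31.9 y -8.3..8.7 n 357
56 z min -33.1 y -10.7..10.3 n 722
60 z min -33.1 y -10.6..10.3 n 767
64 z min -32.9 y -10.4..10.1 n 810
68 z min -28.7 y -6.8..6.8 n 465
72 z min -28.7 y -6.7..6.7 n 466
76 z min -28.6 y -6.7..6.6 n 468
80 z min -28.6 y -6.6..6.6 n 505
84 z min -28.6 y -6.5..6.9 n 279
end x 83.95849593287302
[0.00102782 0.00067815]
```

View pics/w25.png

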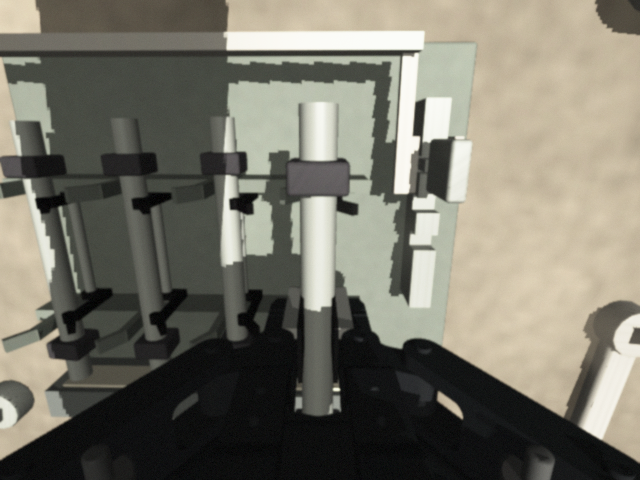

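Emit:
{"name": "drive_tool", "arguments": {"plan": [[0, [0.0006, 0.0003, -0.015], 0], [0, [0, 0, -0.02], 0], [0, [0, 0, -0.016], 0], [0, [0, 0, -0.008], 0], [0, [0, 0, -0.004], 0], [0, [0, 0, 0], 0]]}}

```text
time: 43.65
ee_pos: [0.5836, 0.0493, 0.0387]
tcp_rot: [-178.8, 0.0, -171.7]
wrist_force: [0.3, -3.2, -0.9]
opening: 0.0111
```

Emit:
{"name": "drive_tool", "arguments": {"plan": [[0, [0, 0, -0.004], 0], [0, [0, 0, -0.004], 0], [0, [0, 0, -0.004], 0], [0, [0, 0, -0.002], 0], [0, [0, 0, -0.001], 0], [0, [0, 0, 0], 0]]}}

```text
time: 44.4
ee_pos: [0.5832, 0.05, 0.0233]
tcp_rot: [-178.9, -0.0, -171.6]
wrist_force: [-0.0, 0.3, -1.8]
opening: 0.0113
```

Emit:
{"name": "drive_tool", "arguments": {"plan": [[0, [0, 0, -0.001], 0], [0, [0, 0, 0], 0], [0.35, [0, 0, 0], 0], [0.35, [0, 0, 0], 0], [0.35, [0, 0, 0.03], 0], [0.35, [0, 0, 0.04], 0], [0.5, [0, 0, 0.05], 0], [0.5, [0, 0, 0.03], 0], [0.5, [0, 0, 0], 0]]}}

```text
time: 45.52
ee_pos: [0.5846, 0.0498, 0.1753]
tcp_rot: [-178.8, 0.3, -171.6]
wrist_force: [-0.8, -0.6, -0.2]
opening: 0.0421
```

```bash
cat >> h.py <<'E'
def tab(fn):
    X,p=pts(fn);Y=rack(X)*1000
    m=(abs(Y[...,1]-150)<25)&(Y[...,2]>76)&(Y[...,2]<115)&(Y[...,0]<40)&(Y[...,0]>-120)
    n,lab,st,ce=cv2.connectedComponentsWithStats(m.astype(np.uint8))
    for k in range(1,n):
        if st[k,4]>40:
            b=Y[lab==k];w=X[lab==k];print('tab',st[k].tolist(),[np.percentile(b[:,i],[3,50,97]).round(1).tolist() for i in range(3)],'world mid',((np.percentile(w,3,axis=0)+np.percentile(w,97,axis=0))/2).round(4))
    m=(abs(Y[...,1]-30)<80)&(Y[...,2]>52)&(Y[...,0]<-60)&(Y[...,0]>-160)&(Y[...,2]<60)
    if m.sum()>50: print('bar x',np.percentile(Y[m][:,0],[2,50,98]).round(1))
E
python3 - <<'E'
from h import *
p,d,o=snap('wrist','w26'); print(o['time'],o['opening'],o['wrist_force'],o['ee_pos'],o['tcp_rot'])
seated('w26'); tab('w26')
E
```

```text
45.525 0.042124382739716415 [-0.75710532 -0.63734772 -0.15332696] [0.58459376 0.04978348 0.17530357] [-178.83496937    0.28576431 -171.64933632]
clip 1 (-81, -68) top z 51.2 y -81.5 n 371
clip 1 (-30, -14) top z 51.3 y -81.7 n 380
clip 1 (14, 30) top z 51.3 y -81.5 n 339
clip 1 (68, 81) top z 51.4 y -81.7 n 189
   x ends [-81.4  86.6]
clip 2 (-81, -68) top z 51.2 y -25.1 n 347
clip 2 (-30, -14) top z 51.3 y -25.1 n 355
clip 2 (14, 30) top z 51.3 y -24.8 n 313
clip 2 (68, 81) top z 51.4 y -24.7 n 190
   x ends [-83.3  85.5]
clip 3 (-81, -68) top z 51.4 y 29.2 n 334
clip 3 (-30, -14) top z 51.2 y 29.2 n 340
clip 3 (14, 30) top z 51.4 y 29.2 n 304
   x ends [-83.9  54.8]
clip 4 (-81, -68) top z 51.2 y 83.2 n 325
clip 4 (-30, -14) top z 51.2 y 84.1 n 354
clip 4 (14, 30) top z 51.3 y 84.2 n 294
clip 4 (68, 81) top z 51.4 y 83.5 n 182
   x ends [-83.1  85. ]
tab [408, 132, 20, 45, 738] [[-71.9, -58.4, -44.4], [144.6, 148.6, 153.9], [77.2, 82.9, 84.3]] world mid [0.5159 0.1063 0.0807]
bar x [-123.8 -118.8  -60.4]
```

View pics/w26.png

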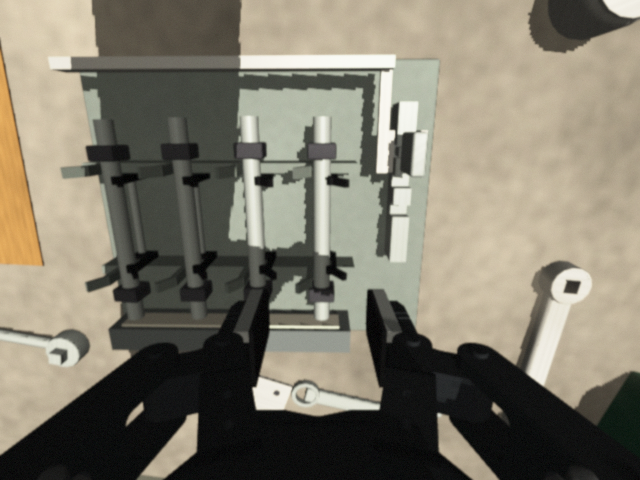

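Emit:
{"name": "drive_tool", "arguments": {"plan": [[0.5, [-0.034, 0.0285, 0], 0], [0.5, [-0.034, 0.0282, -0.02], 0], [0.5, [0, 0, -0.03], 0], [0.5, [0, 0, -0.03], 0], [0.5, [0, 0, -0.025], 0], [0.5, [0, 0, 0], 0], [0.5, [0, 0, 0], 0]]}}

```text
time: 46.45
ee_pos: [0.5154, 0.1064, 0.0677]
tcp_rot: [-178.8, 0.0, -171.6]
wrist_force: [-0.0, -0.3, -0.2]
opening: 0.0427
```

Emit:
{"name": "drive_tool", "arguments": {"plan": [[0.5, [0.001, 0, -0.012], 0], [0.5, [0, 0, -0.009], 0], [0.5, [0, 0, -0.004], 0], [0.5, [0, 0, 0], 0], [0, [0, 0, 0], 0], [0, [0, 0, 0], 0], [0, [0, 0, 0], 0], [0, [0, 0, 0], 0]], "grip_force": 60}}

```text
time: 47.45
ee_pos: [0.5166, 0.1067, 0.0428]
tcp_rot: [-178.9, 0.1, -171.6]
wrist_force: [-0.6, 1.4, 4.7]
opening: 0.0091
```

Emit:
{"name": "drive_tool", "arguments": {"plan": [[0, [0, 0, 0.01], 0], [0, [0, 0, 0.009], 0], [0, [0, 0, 0], 0], [0, [0.012, 0.0018, 0], 0], [0, [0.0117, 0.0017, 0], 0], [0, [0, 0, 0], 0], [0, [0, 0, 0], 0]]}}

```text
time: 48.32
ee_pos: [0.5403, 0.1101, 0.0612]
tcp_rot: [-178.9, 0.0, -171.6]
wrist_force: [0.7, 4.7, -4.3]
opening: 0.0093
```

Emit:
{"name": "drive_tool", "arguments": {"plan": [[0, [0, 0, -0.008], 0], [0, [0, 0, -0.006], 0], [0, [0, 0, -0.004], 0], [0, [0, 0, 0], 0], [0, [0, 0, 0], 0]]}}

```text
time: 48.95
ee_pos: [0.54, 0.11, 0.0432]
tcp_rot: [-178.9, 0.0, -171.6]
wrist_force: [-0.8, 5.4, -2.8]
opening: 0.0091
```

Down in the notch (same height as before). Release and look.

Emit:
{"name": "drive_tool", "arguments": {"plan": [[0.4, [0, 0, 0], 0], [0.4, [0, 0, 0], 0], [0.4, [0, 0, 0.02], 0], [0.4, [0, 0, 0.03], 0], [0.6, [0, -0.01, 0.04], 0], [1, [0, -0.02, 0.04], 0], [1, [0, -0.02, 0.02], 0], [1, [0, 0, 0], 0]]}}

```text
time: 49.95
ee_pos: [0.5409, 0.0587, 0.1952]
tcp_rot: [-178.8, 0.2, -171.8]
wrist_force: [0.3, -0.7, -0.5]
opening: 0.0856
```

```bash
python3 - <<'E'
from h import *
p,d,o=snap('wrist','w27'); print(o['time'],o['opening'],o['wrist_force'],o['ee_pos'],o['tcp_rot'])
seated('w27'); tab('w27')
E
```

```text
49.95 0.08562469762817326 [ 0.25675152 -0.6620249  -0.53299744] [0.54086303 0.05870533 0.19522139] [-178.79112154    0.19705552 -171.75395293]
clip 1 (-81, -68) top z 51.4 y -81.6 n 280
clip 1 (-30, -14) top z 51.3 y -81.8 n 286
clip 1 (14, 30) top z 51.2 y -81.8 n 270
clip 1 (68, 81) top z 51.5 y -81.6 n 142
   x ends [-94.   86.6]
clip 2 (-81, -68) top z 51.3 y -25.1 n 267
clip 2 (-30, -14) top z 51.3 y -24.9 n 271
clip 2 (14, 30) top z 51.3 y -24.5 n 251
   x ends [-94.6  42.5]
clip 3 (-81, -68) top z 51.2 y 29.4 n 251
clip 3 (-30, -14) top z 51.2 y 29.3 n 268
clip 3 (14, 30) top z 51.4 y 29.6 n 235
clip 3 (68, 81) top z 51.5 y 28.9 n 151
   x ends [-94.1  84.4]
clip 4 (-81, -68) top z 51.2 y 84.0 n 254
clip 4 (-30, -14) top z 51.3 y 84.1 n 259
clip 4 (14, 30) top z 51.4 y 84.4 n 236
clip 4 (68, 81) top z 51.5 y 83.9 n 146
   x ends [-93.9  85.2]
tab [378, 219, 16, 38, 511] [[-49.1, -35.8, -21.2], [144.6, 149.0, 154.1], [77.9, 82.8, 84.2]] world mid [0.5386 0.1098 0.0811]
bar x [-100.2  -95.4  -60.7]
```

View pics/w27.png

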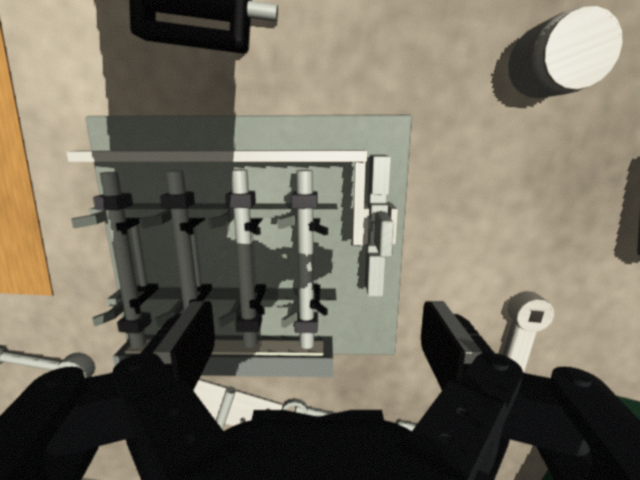

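```bash
python3 - <<'E'
from h import *
X,p=pts('top0','top')
g=p.astype(int)
reg=np.zeros(g.shape[:2],bool);reg[205:285,130:205]=True
dark=reg&(g.max(-1)<60)&(X[...,2]>.085)&(X[...,2]<.13)
b=X[dark];print('head',dark.sum(),np.percentile(b,[3,50,97],axis=0).round(4).tolist())
ys,xs=np.where(dark);print(xs.min(),xs.max(),ys.min(),ys.max())
face=reg&(X[...,2]>.045)&(X[...,2]<.093)&(g.max(-1)>70)
b=X[face];c=b.mean(0);A=np.c_[b[:,:2],np.ones(len(b))];s=np.linalg.lstsq(A,b[:,2],rcond=None)[0]
n=np.array([-s[0],-s[1],1]);n/=np.linalg.norm(n);print('face',face.sum(),c.round(4),n.round(3),'tilt',np.arccos(n[2]).round(3),'az',np.rad2deg(np.arctan2(n[1],n[0])).round(1),np.std(b[:,2]-A@s))
(cx,cy),(w,h),a=cv2.minAreaRect((b[:,:2]*1000).astype(np.float32));print(cx,cy,w,h,a)
E
```

```text
head 128 [[0.4444, 0.3922, 0.0861], [0.4577, 0.4028, 0.1023], [0.5187, 0.4325, 0.1101]]
144 177 220 253
face 1367 [0.4721 0.4105 0.0693] [-0.313 -0.108  0.944] tilt 0.337 az -160.9 0.0066867322091606505
477.0577392578125 413.216796875 109.30877685546875 91.29524993896484 19.072368621826172
```

```bash
python3 - <<'E'
from h import *
X,p=pts('top0','top')
for (u,v) in [(40,235),(20,290),(60,300),(75,330),(100,335),(118,300),(90,240),(130,120),(180,150),(110,80)]: print(u,v,X[v,u].round(3))
E
```

```text
40 235 [0.463 0.647 0.199]
20 290 [0.342 0.674 0.205]
60 300 [0.323 0.589 0.198]
75 330 [0.261 0.565 0.163]
100 335 [0.251 0.562 0.025]
118 300 [ 0.337  0.534 -0.   ]
90 240 [ 0.487  0.621 -0.007]
130 120 [0.746 0.485 0.16 ]
180 150 [0.726 0.403 0.008]
110 80 [0.844 0.54  0.161]
```

Emit:
{"name": "drive_tool", "arguments": {"plan": [[1, [-0.006, 0.042, 0.01], 1.3], [1, [-0.01, 0.042, 0.005], 1.3], [1, [-0.01, 0.042, 0.005], 1.3], [1, [-0.01, 0.042, 0], 1.3], [1, [-0.01, 0.042, 0], 1.3], [1, [-0.013, 0.042, 0], 1.3], [1, [-0.013, 0.042, 0], 1.5], [1, [-0.012, 0.042, 0], 1.5], [1, [0, 0, 0], 0], [1, [0, 0, 0], 0]]}}

```text
time: 51.25
ee_pos: [0.4556, 0.3959, 0.2122]
tcp_rot: [-178.8, -0.1, -160.8]
wrist_force: [0.7, -1.0, -0.2]
opening: 0.0852
```

```bash
python3 - <<'E'
from h import *
p,d,o=snap('wrist','w28'); print(o['time'],o['q'].round(1),o['ee_pos'],o['tcp_rot'])
E
```

```text
51.25 [41.5 13.  18.3 95.8 -1.1 22.3] [0.455572   0.39585067 0.21217468] [-1.78785335e+02 -8.19169927e-02 -1.60807640e+02]
```

View pics/w28.png

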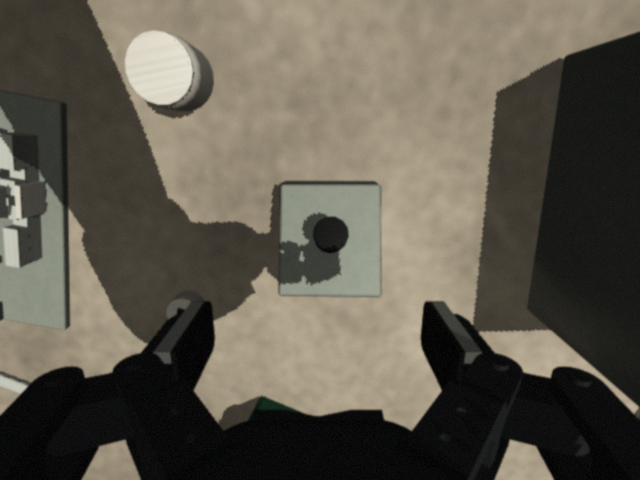

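```bash
python3 - <<'E'
from h import *
X,p=pts('w28');g=p.astype(int).max(-1)
o=np.load('pics/w28.npz')
reg=np.zeros((480,640),bool);reg[175:305,270:390]=True
dk=reg&(X[...,2]>.085)&(X[...,2]<.13)&(g<45)
n,lab,st,ce=cv2.connectedComponentsWithStats(dk.astype(np.uint8));k=1+np.argmax(st[1:,4]);dk=lab==k;print(st[k])
b=X[dk];print(np.percentile(b,[2,25,50,75,98],axis=0).round(4).tolist())
face=reg&(X[...,2]>.04)&(X[...,2]<.093)&(~cv2.dilate(dk.astype(np.uint8),np.ones((9,9))).astype(bool))
ys,xs=np.where(face);k2=(xs>284)&(xs<378)&(ys>188)&(ys<292);b=X[ys[k2],xs[k2]]
for it in range(3):
    A=np.c_[b[:,:2],np.ones(len(b))];s=np.linalg.lstsq(A,b[:,2],rcond=None)[0];r=b[:,2]-A@s;b=b[abs(r)<.004]
nn=np.array([-s[0],-s[1],1]);nn/=np.linalg.norm(nn);print('face',len(b),b.mean(0).round(4),nn.round(3),'tilt',np.arccos(nn[2]).round(3),'az',np.rad2deg(np.arctan2(nn[1],nn[0])).round(1))
az=np.deg2rad(-160.9);a=np.array([np.sin(.4)*np.cos(az),np.sin(.4)*np.sin(az),np.cos(.4)])
hb=X[dk];p0=np.array([*b.mean(0)[:2],0]);p0[2]=np.r_[p0[:2],1]@s
dist=(hb-p0)@a;print('height over face',np.percentile(dist,[2,10,50,90,98]).round(4))
top=hb[dist>np.percentile(dist,50)-.003];top=top[abs((top-p0)@a-np.median((top-p0)@a))<.003]
c=(np.percentile(top,2,axis=0)+np.percentile(top,98,axis=0))/2;print('end centre',c.round(4),top.mean(0).round(4),'grip',(top.mean(0)-.010*a).round(4))
print('a',a.round(3))
E
```

```text
[313 217  34  36 932]
[[0.4425, 0.3909, 0.0975], [0.4484, 0.3975, 0.1014], [0.4535, 0.4028, 0.1034], [0.4587, 0.408, 0.1055], [0.4674, 0.414, 0.108]]
face 7998 [0.4679 0.4096 0.0692] [-0.369 -0.127  0.921] tilt 0.401 az -161.0
height over face [0.0277 0.0368 0.0378 0.0387 0.0393]
end centre [0.4533 0.4025 0.1034] [0.4532 0.4027 0.1035] grip [0.4569 0.4039 0.0943]
a [-0.368 -0.127  0.921]
```

Emit:
{"name": "drive_tool", "arguments": {"plan": [[0.6, [0.0013, 0.0075, -0.03], 0], [0.6, [0, 0, -0.04], 0], [0.6, [0, 0, -0.03], 0], [0.6, [0, 0, -0.02], 0], [0.6, [0, 0, 0], 0], [0.6, [0, 0, 0], 0]], "grip_force": 50}}

```text
time: 52.05
ee_pos: [0.4579, 0.4031, 0.0945]
tcp_rot: [-178.9, 0.1, -160.9]
wrist_force: [0.1, 0.8, -0.1]
opening: 0.0517
```

```bash
python3 - <<'E'
from h import *
p,d,o=snap('wrist','w29'); print(o['time'],o['opening'],o['ee_pos'],o['tcp_rot'])
T=tool('w29')
for u,v in [(255,294),(262,294),(375,294)]: print(T[v,u])
E
```

```text
52.05 0.05169336587526515 [0.45792773 0.40311944 0.094543  ] [-1.78875045e+02  7.88070069e-02 -1.60898523e+02]
[ 10.80585797 -25.79431882 -20.76265005]
[-11.83334057 -31.02817456  26.56374538]
[-10.75981425  31.61116788  24.33807884]
```

View pics/w29.png

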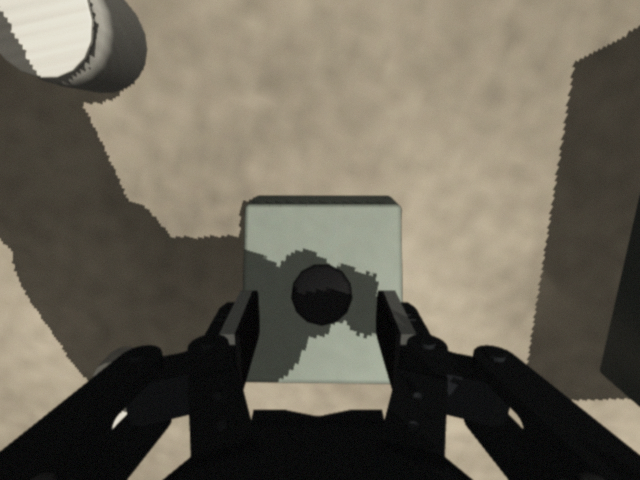

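Emit:
{"name": "drive_tool", "arguments": {"plan": [[0.6, [-0.0008, 0.0004, -0.012], 0], [0.6, [0, 0, -0.01], 0], [0.6, [0, 0, -0.006], 0], [0.6, [0, 0, 0], 0], [0, [0, 0, 0], 0], [0, [0, 0, 0], 0], [0, [0, 0, 0], 0]]}}

```text
time: 52.98
ee_pos: [0.4567, 0.4041, 0.0659]
tcp_rot: [-178.9, 0.0, -160.8]
wrist_force: [-1.3, 0.4, 2.7]
opening: 0.0264
```

Emit:
{"name": "drive_tool", "arguments": {"plan": [[0, [-0.0017, -0.0006, 0.0042], 0], [0, [-0.0017, -0.0006, 0.0042], 0], [0, [-0.0017, -0.0006, 0.0042], 0], [0, [-0.0004, -0.0001, 0.001], 0], [0, [0, 0, 0], 0], [0, [0, 0, 0], 0], [0, [0, 0, 0], 0]]}}

```text
time: 53.85
ee_pos: [0.4514, 0.4023, 0.0789]
tcp_rot: [-178.9, 0.1, -160.8]
wrist_force: [4.3, 4.5, -4.2]
opening: 0.0265
```

```bash
python3 - <<'E'
from h import *
p,d,o=snap('wrist','w30'); print(o['time'],o['opening'],o['wrist_force'],o['ee_pos'])
snap('scene','s30'); snap('top','t30')
E
```

```text
53.85 0.026506011471690842 [ 4.28587504  4.46991951 -4.16705289] [0.45141108 0.40225181 0.07893763]
```

View pics/s30.png

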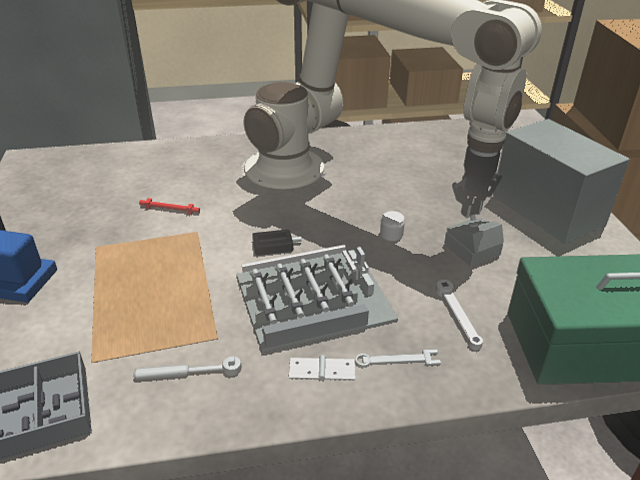

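View pics/w30.png

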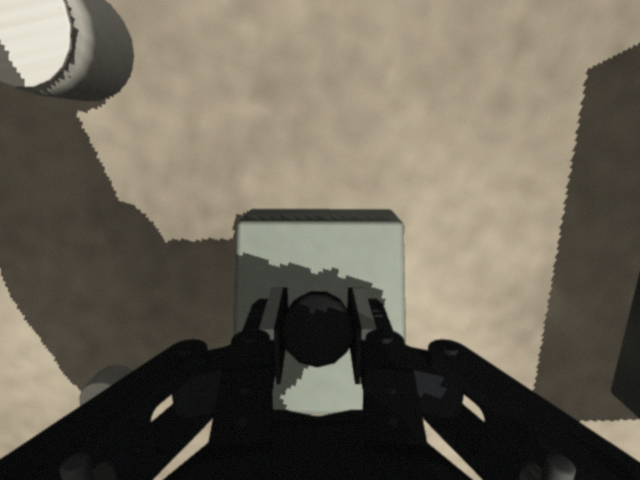

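```bash
python3 - <<'E'
from h import *
az=np.deg2rad(-160.9);a=np.array([np.sin(.4)*np.cos(az),np.sin(.4)*np.sin(az),np.cos(.4)])
p0=np.array([.4679,.4096,.0692])
for f in ('w28','w30'):
    X,p=pts(f);T=tool(f);g=p.max(-1)
    e=(X-p0)@a; q=X-p0-e[...,None]*a; c=np.array([.4532,.4027,.1035])-p0;c=c-(c@a)*a
    m=(np.linalg.norm(q-c,axis=-1)<.009)&(e>.02)&(e<.07);print(f,m.sum(),np.percentile(e[m],[10,50,90]).round(4))
a_=cv2.imread('pics/top0.png');b_=cv2.imread('pics/t30.png')
cv2.imwrite('pics/z9.png',np.vstack([cv2.resize(x[145:215,270:410],None,fx=4,fy=4,interpolation=cv2.INTER_CUBIC) for x in (a_,b_)]))
E
```

```text
w28 424 [0.0371 0.038  0.0389]
w30 1875 [0.0513 0.0521 0.0529]
```

View pics/z9.png

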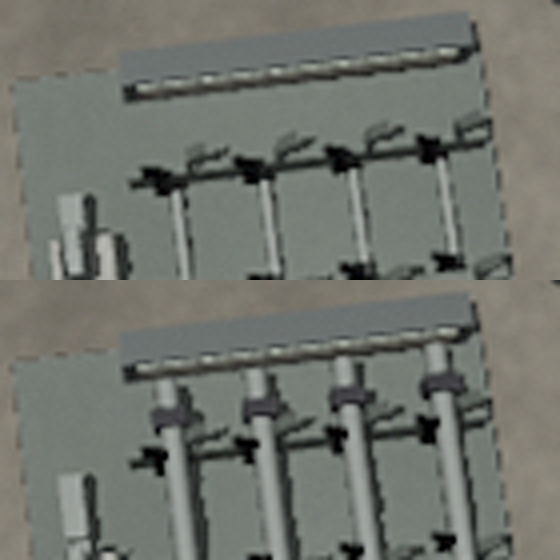

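Emit:
{"name": "drive_tool", "arguments": {"plan": [[0.6, [0, 0, 0], 0], [0.6, [0, 0, 0], 0], [0.6, [0, 0, 0], 0], [0.6, [0, 0, 0.02], 0], [0.6, [0, 0, 0.04], 0], [0.8, [-0.01, 0, 0.05], 0], [1, [-0.02, -0.02, 0.04], 0], [1, [0, 0, 0], 0], [1, [0, 0, 0], 0]]}}

```text
time: 55.12
ee_pos: [0.4211, 0.3819, 0.2287]
tcp_rot: [-178.8, 0.0, -160.8]
wrist_force: [0.3, 0.1, -0.1]
opening: 0.0858
```

```bash
python3 - <<'E'
from h import *
az=np.deg2rad(-160.9);a=np.array([np.sin(.4)*np.cos(az),np.sin(.4)*np.sin(az),np.cos(.4)])
p0=np.array([.4679,.4096,.0692])
p,d,o=snap('wrist','w31'); print(o['time'],o['opening'],o['wrist_force'],o['ee_pos'])
X,p=pts('w31')
e=(X-p0)@a; q=X-p0-e[...,None]*a; c=np.array([.4532,.4027,.1035])-p0;c=c-(c@a)*a
m=(np.linalg.norm(q-c,axis=-1)<.009)&(e>.02)&(e<.07);print(m.sum(),np.percentile(e[m],[10,50,90]).round(4))
snap('top','t31');snap('scene','s31')
A=cv2.imread('pics/top0.png').astype(int);B=cv2.imread('pics/t31.png').astype(int)
for y0,y1,x0,x1,n in [(110,145,250,380,'spanner+bracket'),(130,155,400,495,'ratchet'),(118,205,210,235,'crank'),(265,305,220,260,'tin'),(270,305,330,390,'pedal'),(355,395,430,510,'red')]:
    print(n,np.abs(A-B)[y0:y1,x0:x1].max(-1).mean().round(2),(np.abs(A-B)[y0:y1,x0:x1].max(-1)>40).sum())
E
```

```text
55.125 0.08577980151196883 [ 0.28525937  0.07760651 -0.0618736 ] [0.42111642 0.38192932 0.22865178]
359 [0.0371 0.038  0.0389]
spanner+bracket 1.91 0
ratchet 1.91 0
crank 7.58 163
tin 2.92 19
pedal 10.67 217
red 64.35 2790
```

View pics/t31.png

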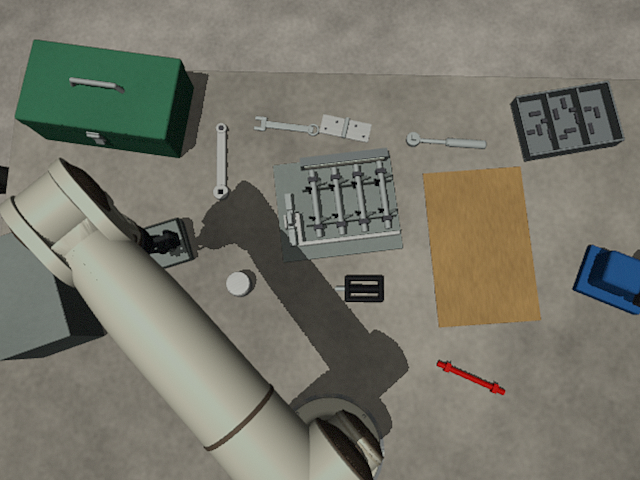

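View pics/s31.png

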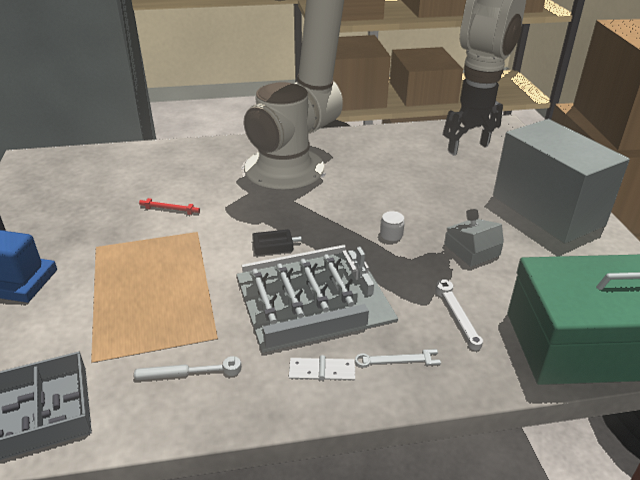

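```bash
python3 - <<'E'
from h import *
a_=cv2.imread('pics/top0.png');c_=cv2.imread('pics/t22.png');b_=cv2.imread('pics/t30.png');d_=cv2.imread('pics/t31.png')
for n,x in (('0',a_),('30',b_),('31',d_)):
    print(n,x[150:172,300:390].reshape(-1,3).max(0),x[150:172,300:390].reshape(-1,3).mean(0).round(1), x[168,310:320].tolist()[:3])
cv2.imwrite('pics/z10.png',np.vstack([cv2.resize(x[145:180,295:395],None,fx=6,fy=6,interpolation=cv2.INTER_CUBIC) for x in (a_,d_)]))
E
```

```text
0 [158 170 163] [107.3 112.6 108.5] [[62, 68, 70], [54, 58, 58], [51, 56, 57]]
30 [165 170 163] [105.8 110.6 106.9] [[59, 66, 64], [50, 54, 55], [47, 52, 54]]
31 [166 170 164] [105.6 110.5 106.7] [[60, 67, 69], [52, 57, 56], [49, 52, 53]]
```

View pics/z10.png

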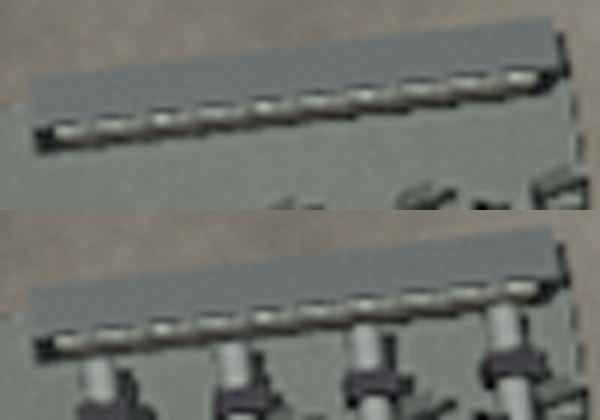

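```bash
python3 - <<'E'
from h import *
print(job.job_done()); print(monitor.get_obs()['time'])
E
```

```text
the job is handed in; nothing more can be done
None
the job is handed in; nothing more can be done
```

The job is done and handed in at about 55 s, but I couldn't confirm that the lamp lit: its strip looked the same in the pictures before, during and after the pull.

**What I did:**
- Moved the length stop out to the last notch.
- Pressed all four axles into clips 1 to 4.
- Brought the stop back in to the middle notch.
- Pulled the lamp knob out and let it spring back.

**Last checks:**
- **Axles:** all four lie level with their tops at about 51 mm, where 52 mm is right home. Their outer ends clear the stop bar.
- **Stop:** the tab's top is at 84 mm, which is fully down. The carriage moved back in by 23 to 24 mm and the bar is at about −94 mm, against −92 mm nominal.
- **Lamp knob:** it measured 14.1 mm out, held for about 0.5 s, and was back at rest after release. That meets the stated 10 mm and 0.2 s.
- **Other things:** the bracket, spanner and ratchet show no change. The crank arm, tin, pedal and red look-alike differ only where the arm's shadow moved, and by eye they are where they were.

**What went wrong or disagreed:**
- **First tab grasp:** it closed on nothing, because the fingertips sit about 17 mm behind the reported tool point instead of 22 mm ahead of it. I measured that with the wrist camera and used it from then on.
- **Wrist turn limit:** the wrist reached its limit early on. I turned it half round, which left the tool tilted by about 1°.
- **Second axle:** the grip was too shallow, so I put the axle down and took it again.
- **Fingertip force:** closing on the axles pushed the fingertips on the cardboard with up to 47 N at the wrist. That is under the 120 N limit, but above the 40 N figure given for the arm and gripper body.

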